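Scrub out a filter canister with a tube brush

TASK

Lift the lid off the filter canister by its knob and set it knob up in the middle of the blue pad; then pick up the orange-handled tube brush, lay it in the sloping rest, head down against the stop, let go, and take it again by the end of its handle so that it can go straight down into the canister. Scrub the inside with three strokes, each right down to the floor and back up half the depth. Then lay the brush back in the rest as before and leave the lid on the pad and the canister standing open in its place, without shifting the small things around the work.

Things in the scene. Friction and masses are not known exactly. Their poses are not given: they have to be found in the camera images.
- canister: aluminium canister, open at the top, standing loose on the bench, 0.8 kg: outside 64 mm across, inside 56 mm across, 118 mm tall, with a dark foot flange 84 mm across and 5 mm high. Origin at the centre of its underside, z up.
- canister_floor (a point): centre of the canister's inner floor, 6 mm above its underside; z up along its axis. Floor to rim is 112 mm.
- canister_mouth (a point): centre of the canister's rim, 118 mm above its underside.
- lid: loose canister lid, 90 g, 46 mm tall: rubber plug 50 mm across, 6 mm deep, then a steel disc 72 mm across, 6 mm thick, a stem, a black knob. Origin at the centre of the plug's underside, z up. At the start it sits on the canister, plug in the mouth, disc on the rim, and lifts straight off.
- lid_knob (a point): middle of the lid's black round knob, 22 mm across and 24 mm tall, 34 mm above the plug's underside (22 mm above the top of the disc).
- pad: round blue pad with a dark inlay, 100 mm across and 5 mm thick, fixed to the bench; origin at the centre of its underside. It and the canister may change places.
- pad_top (a point): centre of the pad's upper face, 5 mm above the bench; the lid goes here. The lid's plug then rests on it.
- brush_center (a point): middle of the tube brush, on its axis; x runs from handle to head. Stiff, 200 mm long, about 80 g. From the handle's end: square orange handle 115 mm long, 24 x 24 mm; thin shaft 25 mm; round white rigid head 60 mm long, 24 mm across. At the start it lies flat on the bench, axis 12 mm up. It balances 85 mm from the handle's end; held far from there it may swing in the grip.
- brush_tip (a point): end of the brush's head, on its axis, 100 mm from the middle in +x.
- brush_end (a point): end of the brush's handle, on its axis, 100 mm from the middle in -x.
- rest: grey brush rest fixed on the bench (origin there, z up), base 160 x 70 mm. Holds the brush at 45 degrees in its x-z plane, head low at +x: a trough with a stop plate holds the lowest 62 mm, a fork the handle 138 to 148 mm from the tip; between them and above the fork (52 mm) the handle is free. Both are 30 mm wide inside, flared to 50 mm, open above. A brush let go a little up the slope slides to the stop.
- rest_low (a point): where the brush's tip comes when it lies home in the rest (70 mm in the rest's x, 30 mm above the bench).
- rest_high (a point): where the end of the brush's handle comes when it lies home in the rest: 200 mm up the slope from rest_low, 171 mm above the bench. The fork's prongs reach 144 mm above the bench.
- flux_bottle_mid (a point): bystander: small white bottle with a red pointed cap, 34 mm across, 95 mm tall; 10 mm above its foot. Not to be shifted.
- rod_clamp_mid (a point): bystander: small white clamp block, 24x40 mm, 18 mm tall; 10 mm above its foot. Not to be shifted.
- small_motor_mid (a point): bystander: white stepper motor standing shaft up, 33x28 mm, 44 mm tall; 10 mm above its foot. Not to be shifted.
- battery_9v_mid (a point): bystander: black block battery with an orange side, standing, 18x26 mm, 49 mm tall; 10 mm above its foot. Not to be shifted.
There are look-alikes about, which are no part of the job. Leave any yellow look-alike of the lid alone.

How it is judged:
On the way, in this order (a step that is already met when the one before it is completed fails the run):
1. the lid lies on the blue pad, knob up, let go (horizontal distance between lid_knob and pad_top below 0.035 m and z of lid in the frame of pad_top below 0.008 m and angle between lid_knob's own z axis and vertical below 0.15 rad and contact force between the fingers and lid below 0.05 N), for 0.2 s.
2. the brush lies in the sloping rest, head down, let go (distance between brush_tip and rest_low below 0.015 m and distance between brush_end and rest_high below 0.018 m and contact force between the fingers and brush below 0.05 N), for 0.3 s.
3. stroke 1: the brush head's tip is down within 20 mm of the canister's inner floor, the handle held near its end (horizontal distance between brush_tip and canister_floor below 0.028 m and angle between canister_floor's own z axis and vertical below 0.2 rad and distance between the grasp point and brush_end below 0.06 m and z of brush_tip in the frame of canister_floor below 0.02 m), for 0.05 s.
4. stroke 1: the tip is drawn up more than 40 mm above the floor, head still in the canister (horizontal distance between brush_tip and canister_floor below 0.028 m and angle between canister_floor's own z axis and vertical below 0.2 rad and distance between the grasp point and brush_end below 0.06 m and z of brush_tip in the frame of canister_floor between 0.04 and 0.11 m), for 0.05 s.
5. stroke 2: the brush head's tip is down within 20 mm of the canister's inner floor, the handle held near its end (all of step 3), for 0.05 s.
6. stroke 2: the tip is drawn up more than 40 mm above the floor, head still in the canister (all of step 4), for 0.05 s.
7. stroke 3: the brush head's tip is down within 20 mm of the canister's inner floor, the handle held near its end (all of step 5), for 0.05 s.
8. stroke 3: the tip is drawn up more than 40 mm above the floor, head still in the canister (all of step 6), for 0.05 s.
At the end, for the whole second after the job is handed in: The brush lies in the rest, its tip within 15 mm of rest_low and its handle end within 18 mm of rest_high; the lid lies flat on the pad, knob up, within 35 mm of its centre; the canister stands upright, open, within 40 mm of where it was; all at rest and let go (distance between brush_tip and rest_low below 0.015 m and distance between brush_end and rest_high below 0.018 m and horizontal distance between lid_knob and pad_top below 0.035 m and z of lid in the frame of pad_top below 0.008 m and angle between lid_knob's own z axis and vertical below 0.15 rad and linear speed of each of brush, lid, canister below 0.03 m/s and angle between canister_floor's own z axis and vertical below 0.1 rad and distance of canister from where it was at the start of the episode below 0.04 m); the robot touches nothing.
It fails at once if a bystander (bottle, clamp block, motor or battery) is shifted by more than 25 mm (distance of any of flux_bottle_mid, rod_clamp_mid, small_motor_mid, battery_9v_mid from where it was at the start of the episode above 0.025 m).
It fails at once if the canister is tipped by more than 0.3 rad (angle between canister_floor's own z axis and vertical above 0.3 rad).
It also fails if it takes over 72 s, if anything falls off the work surface, if the arm or the gripper's body presses on something with over 40 N, if the wrist force passes 120 N, or if a joint passes its speed limit or range.

ROBOT

A 6-joint arm with a two-finger parallel gripper is mounted at the origin on a cart in front of the work surface, level with it; the furniture and walls round the work are solid. World frame = base frame: x ahead of the robot, y to its left, z up, the work surface at z = 0. Lengths are in m, angles in rad, forces in N, time in s.
With the tool pointing down it reaches from about 0.3 to 0.775 m from the base axis. Payload 14.6 kg.
Tool frame: the origin (TCP) lies at the very end of the fingers, on their centre line; the grasp point (between the pads) lies 19 mm behind it; y points along the fingers, z is the direction in which the jaws open and shut, and the axes are right-handed (so a half turn about y gives the same grasp; the last joint's range is limited). The gripper opens to 94 mm and grips with 3 to 60 N. Pads are 16 mm wide; open, the fingers measure 119 mm over their backs; the gripper's body (75 mm by 177 mm) begins 78 mm behind the grasp point.
Start: joints at [1.092, 0.3, 1.521, -0, 1.321, -0.067], TCP at [0.22, 0.504, 0.205] pointing down, gripper open.
Joint ranges: [-3.03, 3.03], [-0.79, 2.21], [0.23, 2.52], [-1.04, 4.18], [0, 3.07], [-2.55, 2.55]. Speed limits (rad/s): [2.22, 2.22, 2.57, 3.14, 3.14, 3.14].

INTERFACE

Orientations are given as [roll, pitch, yaw] about the fixed x, y, z axes, in that order (R = Rz(yaw) Ry(pitch) Rx(roll)).
In Python, from station import get_obs, camera, job gives the robot as it stands.
- The arm moves only by the tool step_arm, never from a script. Its argument "targets" is a list of rows, each a list of 6 numbers: the shift along the tool's x, y, z in mm, then the turn, a rotation vector about the tool's x, y, z in degrees. In form: [[dx, dy, dz, rx, ry, rz], ...]. A call has 1 to 12 rows; each row shifts and turns the commanded pose from where the row before left it, along the tool's axes as they then stand; what a row does not reach is not made up. A row lasts 1/8 s, in which the tool goes at most 62.5 mm and 10.7 degrees, less where a joint would pass 70% of its speed; a pose out of reach is approached as far as the arm can. A call is refused whole if a number of a shift passes 62.5 or a number of a turn 10.7, either way. A call with a gripper value outside its range is refused whole. "gripper" is the opening, from -1 (shut) to 1 (fully open), set as the call begins (left out, the last holds). The fingers move at their own pace and stop on an object; "squeeze" is the grip in N (left out, the last holds). Time passes only in rows, so rows that do not move let the fingers close. It gives the time, the measured TCP pose, the force and the opening at its end, in the units of the state.
- get_obs(): the state, without advancing time (a new reading comes with each control period).
- camera(name): name is "scene" or "side" or "wrist"; returns a dict with "pixels" (420x560x3 uint8, red, green, blue), "intrinsics" (3x3 intrinsics, pixels), "R" (3x3) and "t" (3): a world point X has camera coordinates R X + t; the wrist camera has in their place "tool_from_camera" (4x4, takes a point from camera to tool coordinates, whose origin is the TCP and whose axes are the tool frame's). Camera axes: x right, y down, z forward; pixel columns grow to the right and rows downward; lengths in m; the calibration is good to about 2 mm. A picture is of the moment at which its call begins: read the wrist's pose just before it. There is no depth.
- job.hand_in(): hands the job in, once; it reports no verdict.
The state is a dict: "time_s": time; "qpos": joint angles; "joint_vel": joint speeds; "tau": joint torques, N m; "ee_pos": TCP position; "eef_rot": TCP orientation; "force": force on the tool from outside, world axes, zero at the start; "moment": the same for the moment, N m; "grip_width": finger opening in m.
Only numpy, scipy, OpenCV 4.12 (cv2) and the standard library are available. Lean on these libraries where they do the work, as an engineer would, in place of code of your own. Each camera call takes 0.05 s, during which the arm holds its last target.

## Working session

There is one attempt and no reset: what is moved stays moved. The work goes in short steps, Python scripts to look and compute and a tool call to move; the robot and the scene stay as the last step left them, time stands still between calls to the robot, and variables do not carry over. Pictures are saved under pics/ and viewed, and the job is handed in when it is done.

Besides the shell and the picture viewer there is one more tool, called after ">>>" as name(argument=value, ...) on one line, values as JSON. step_arm: Moves the arm, as the interface text tells. Its arguments: {"type":"object","properties":{"targets":{"type":"array","items":{"type":"array","items":{"type":"number"}}},"gripper":{"type":"number"},"squeeze":{"type":"number"}},"required":["targets"]}

```bash
ls; mkdir -p pics
cat > h.py <<'E'
import numpy as np, cv2
from scipy.spatial.transform import Rotation as Ro
from station import get_obs, camera, job
def snap(n,f):
    o=get_obs(); c=camera(n); cv2.imwrite('pics/'+f+'.png',c['pixels'][:,:,::-1]); return o,c
def pose(c,o=None):
    if 'R' in c: return np.array(c['intrinsics']),np.array(c['R']),np.array(c['t'])
    T=np.eye(4);T[:3,:3]=Ro.from_euler('xyz',o['eef_rot']).as_matrix();T[:3,3]=o['ee_pos']
    M=np.linalg.inv(T@np.array(c['tool_from_camera'])); return np.array(c['intrinsics']),M[:3,:3],M[:3,3]
def toz(P,u,v,z):
    K,R,t=P; d=R.T@np.linalg.solve(K,[u,v,1.]); c=-R.T@t; return c+d*(z-c[2])/d[2]
def proj(P,X):
    K,R,t=P; x=K@(R@np.array(X)+t); return x[:2]/x[2]
def tri(obs):
    A=[];b=[]
    for P,u,v in obs:
        K,R,t=P; d=R.T@np.linalg.solve(K,[u,v,1.]);d/=np.linalg.norm(d);c=-R.T@t
        M=np.eye(3)-np.outer(d,d);A.append(M);b.append(M@c)
    return np.linalg.solve(sum(A),sum(b))
E
python3 - <<'E'
from h import *
import pickle
D={}
for n in ['scene','side','wrist']:
    o,c=snap(n,n+'0'); D[n]=pose(c,o); print(n, -D[n][1].T@D[n][2]); 
    if n=='wrist': print(c['tool_from_camera'])
pickle.dump(D,open('P0.pkl','wb')); print(get_obs())
E
```

```text
pics
scene [-0.19512495 -0.47958917  0.71374886]
side [ 0.39903792 -0.83487814  0.74035145]
wrist [0.14780699 0.53591498 0.38444709]
[[-3.67357321e-04  9.62040925e-01  2.72904972e-01 -7.90349886e-02]
 [ 2.84023873e-04 -2.72904879e-01  9.62040980e-01 -1.79493381e-01]
 [ 9.99999892e-01  4.30924324e-04 -1.72988985e-04  3.23177531e-04]
 [ 0.00000000e+00  0.00000000e+00  0.00000000e+00  1.00000000e+00]]
{'time_s': 0.15, 'qpos': array([ 1.09237275e+00,  3.00337779e-01,  1.52144554e+00, -1.37401365e-05,
        1.32072129e+00, -6.65400982e-02]), 'joint_vel': array([-0.00116911, -0.00235405, -0.00254281,  0.00095908,  0.00106537,
       -0.00080696]), 'tau': array([ 2.04890690e-03, -5.31959224e+01, -3.52822208e+01,  7.08411774e-02,
        2.36155721e-02, -6.42308419e-05]), 'ee_pos': array([0.22006371, 0.50382636, 0.20501681]), 'eef_rot': array([-1.57170716e+00,  4.73571245e-05, -4.11880094e-01]), 'force': array([-0.28533415,  0.39697488,  0.04821751]), 'moment': array([ 0.00013021, -0.05454956,  0.03422639]), 'grip_width': 0.09416494524141757}
```

View pics/scene0.png

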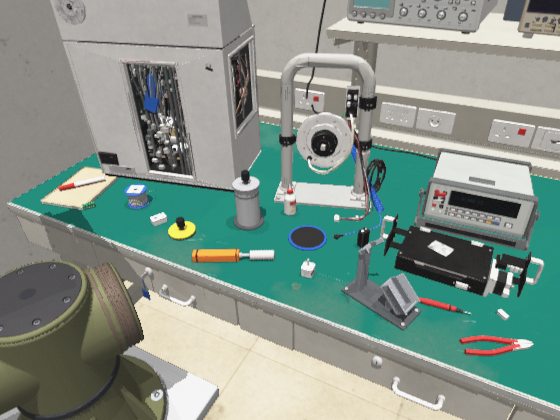

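View pics/side0.png

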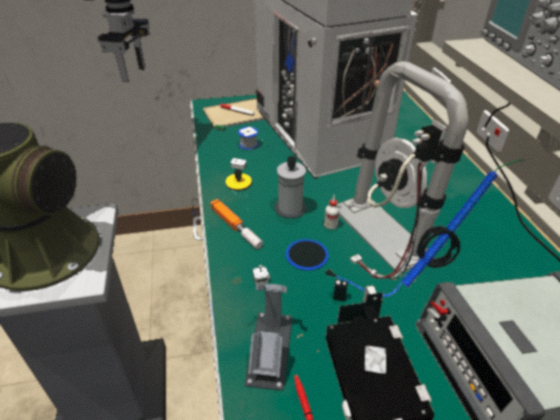

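View pics/wrist0.png

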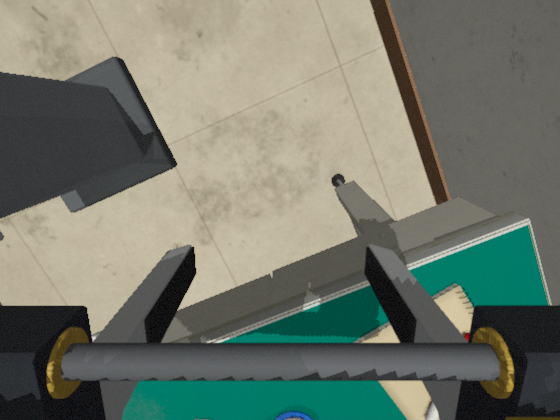

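Run:
```python
import cv2
a=cv2.imread('pics/scene0.png');b=cv2.imread('pics/side0.png')
cv2.imwrite('pics/sc_a.png',cv2.resize(a[150:300,130:330],None,fx=4,fy=4,interpolation=2))
cv2.imwrite('pics/sc_b.png',cv2.resize(a[195:335,290:450],None,fx=4.2,fy=4.2,interpolation=2)) 
cv2.imwrite('pics/si_a.png',cv2.resize(b[130:280,190:390],None,fx=4,fy=4,interpolation=2))
cv2.imwrite('pics/si_b.png',cv2.resize(b[250:400,220:400],None,fx=4,fy=4,interpolation=2))
```

```text
(no output)
```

View pics/sc_a.png

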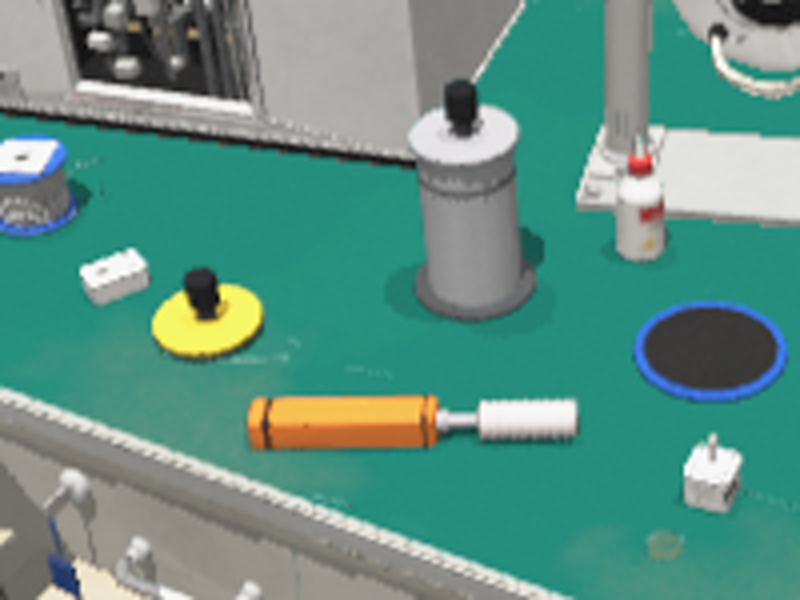

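View pics/sc_b.png

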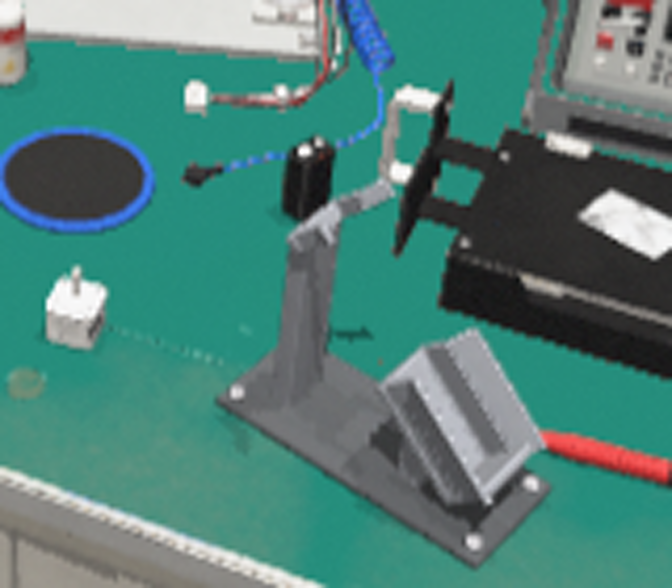

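View pics/si_a.png

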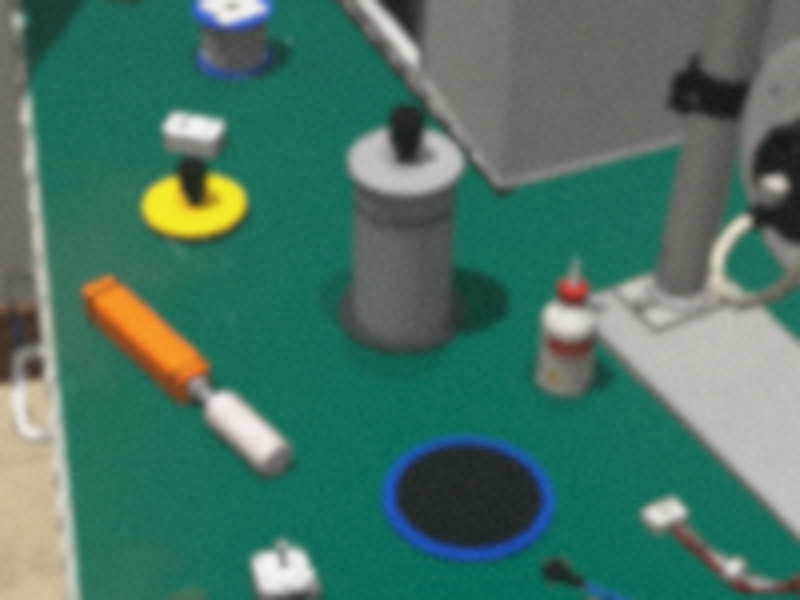

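View pics/si_b.png

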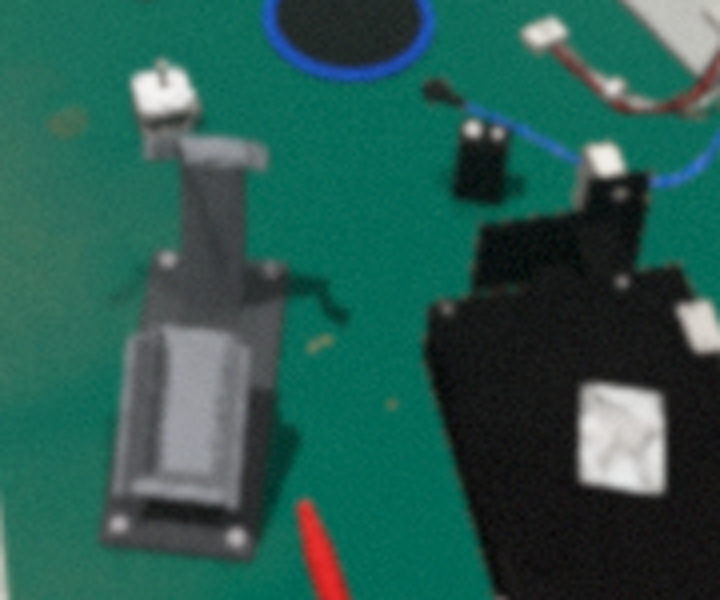

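Run:
```python
from h import *
import pickle
D=pickle.load(open('P0.pkl','rb'));S,Q=D['scene'],D['side']
a=lambda u,v:(130+u/4,150+v/4); b=lambda u,v:(290+u/4.2,195+v/4.2)
c=lambda u,v:(190+u/4,130+v/4); d=lambda u,v:(220+u/4,250+v/4)
np.set_printoptions(precision=4,suppress=True)
for n,s,q in [('knob',a(461,110),c(406,137)),('pad',a(710,350),c(469,498)),('motor',a(712,465),c(283,565)),('bottlecap',a(640,163),c(572,290)),
  ('btip',a(575,419),c(274,461)),('bend',a(259,424),c(97,292)),
  ('clamp',a(113,262),c(195,130)),('yknob',a(202,288),c(193,182)),
  ('screwA',b(237,391),d(168,258)),('screwB',b(474,541),d(118,523)),('screwC',b(530,484),d(237,537)),('stopR',b(545,440),d(240,505)),('bat',b(310,147),d(484,130))]:
    X=tri([(S,*s),(Q,*q)]); print(n,X,np.abs(proj(S,X)-s).max().round(1),np.abs(proj(Q,X)-q).max().round(1),'| z-plane',toz(S,*s,X[2])[:2],toz(Q,*q,X[2])[:2])
for n,s,z in [('pad',a(710,350),.005),('brush handle mid',a(345,423),.012),('head',a(527,420),.012)]: print(n,toz(S,*s,z))
for n,s,z in [('pad',c(469,498),.005),('brush handle ',c(148,340),.012),('head',c(250,433),.012)]: print(n,toz(Q,*s,z))
```

```text
knob [0.6049 0.0429 0.1402] 0.0 0.0 | z-plane [0.6051 0.043 ] [0.6049 0.0427]
pad [ 0.6068 -0.1331  0.0027] 0.1 0.1 | z-plane [ 0.6066 -0.1332] [ 0.6069 -0.1328]
motor [ 0.4881 -0.1862  0.0245] 0.7 0.8 | z-plane [ 0.4862 -0.1879] [ 0.4889 -0.1839]
bottlecap [ 0.6901 -0.0424  0.0739] 0.2 0.3 | z-plane [ 0.6893 -0.0431] [ 0.6905 -0.0415]
btip [ 0.4985 -0.0913  0.0132] 0.0 0.0 | z-plane [ 0.4985 -0.0913] [ 0.4985 -0.0913]
bend [0.4087 0.0799 0.0176] 0.7 0.7 | z-plane [0.4068 0.0777] [0.4093 0.0828]
clamp [0.4972 0.2656 0.0176] 1.0 1.0 | z-plane [0.5003 0.2696] [0.4961 0.2606]
yknob [0.4855 0.1777 0.0324] 0.8 0.8 | z-plane [0.488  0.1807] [0.4846 0.1738]
screwA [ 0.474  -0.2871  0.0093] 0.2 0.2 | z-plane [ 0.4736 -0.2875] [ 0.4742 -0.2866]
screwB [ 0.4287 -0.4245  0.0099] 0.1 0.1 | z-plane [ 0.4285 -0.4247] [ 0.4288 -0.4242]
screwC [ 0.4792 -0.44    0.0074] 0.3 0.4 | z-plane [ 0.4786 -0.4405] [ 0.4795 -0.4394]
stopR [ 0.4801 -0.4424  0.0388] 0.0 0.1 | z-plane [ 0.48   -0.4425] [ 0.4802 -0.4423]
bat [ 0.6422 -0.2686  0.0486] 0.2 0.3 | z-plane [ 0.6415 -0.2691] [ 0.6425 -0.2679]
pad [ 0.604  -0.1344  0.005 ]
brush handle mid [0.4354 0.0348 0.012 ]
head [ 0.4862 -0.0645  0.012 ]
pad [ 0.6062 -0.1351  0.005 ]
brush handle  [0.4372 0.0345 0.012 ]
head [ 0.4883 -0.0635  0.012 ]
```

Run:
```python
from h import *
import pickle
D=pickle.load(open('P0.pkl','rb'));S,Q=D['scene'],D['side']
np.set_printoptions(precision=3,suppress=True)
for n,P,u,v in [('cab front right',S,232,189),('cab fl',S,98,172),('side corner',Q,315,174),('side left',Q,262,118),('spool',S,137,195),('post L base',S,287,190),('table front edge L',S,12,205),('front edge R',S,400,360),('blackbox near corner',S,397,270),('bb ',Q,330,345)]: print(n,toz(P,u,v,0))
print(toz(S,371,70,.3))
```

```text
cab front right [0.725 0.173 0.   ]
cab fl [0.624 0.633 0.   ]
side corner [0.709 0.185 0.   ]
side left [0.614 0.552 0.   ]
spool [0.573 0.418 0.   ]
post L base [0.791 0.017 0.   ]
table front edge L [0.372 0.721 0.   ]
front edge R [ 0.349 -0.441  0.   ]
blackbox near corner [ 0.59  -0.372  0.   ]
bb  [ 0.592 -0.375  0.   ]
[ 1.071 -0.127  0.3  ]
```

```bash
cat >> h.py <<'E'
def down(yaw,tilt=0): # tool matrix pointing down w/ yaw
    return Ro.from_euler('xyz',[-np.pi/2,0,yaw])
def plan(wps,start=None):
    """wps: list of (pos, Rot, nrows). prints rows with rounding feedback"""
    o=get_obs()
    p=np.array(o['ee_pos']);R=Ro.from_euler('xyz',o['eef_rot'])
    if start: p,R=np.array(start[0]),start[1]
    rows=[]
    for pos,Rt,n in wps:
        for k in range(n,0,-1):
            dp=R.inv().apply((np.array(pos)-p)/k); rv=np.degrees((R.inv()*Rt).as_rotvec())/k
            row=np.r_[np.round(dp*1000,1),np.round(rv,1)]
            p=p+R.apply(row[:3]/1000); R=R*Ro.from_rotvec(np.radians(row[3:])); rows.append(row)
    print('[' + ','.join('['+','.join('%g'%(x+0) for x in r)+']' for r in rows)+']', len(rows))
    a=np.array(rows)
    if abs(a[:,:3]).max()>62 or abs(a[:,3:]).max()>10.6: print('TOO BIG')
    return p,R
E
python3 - <<'E'
from h import *
plan([([.30,.40,.25],down(-.75),3),([.56,.07,.25],down(-1.093),9)])
E
```

```text
[[38.3,-15,-21.1,0,6.5,0],[40.4,-15,-16.6,0,6.4,0],[42,-14.9,-11.9,0.1,6.5,0],[46.1,0,-7.1,0,2.2,0],[46.4,0,-5.3,0,2.2,0],[46.5,0,-3.6,0,2.2,0],[46.7,0,-1.8,0,2.2,0],[46.7,0,0,0,2.2,0],[46.6,0,1.8,0,2.2,0],[46.5,0,3.6,0,2.1,0],[46.4,0,5.3,0,2.2,0],[46.2,0,7.1,0,2.1,0]] 12
```

>>> step_arm(targets=[[38,-15,-21,0,6.5,0],[40,-15,-17,0,6.5,0],[42,-15,-12,0,6.5,0],[46,0,-7,0,2.2,0],[46,0,-5,0,2.2,0],[47,0,-4,0,2.2,0],[47,0,-2,0,2.2,0],[47,0,0,0,2.2,0],[47,0,2,0,2.2,0],[46,0,4,0,2.2,0],[46,0,5,0,2.2,0],[46,0,7,0,2.2,0]], gripper=1)

```text
time_s: 1.65
ee_pos: [0.5592, 0.0683, 0.2503]
eef_rot: [-1.571, 0.0, -1.099]
force: [-0.1, -0.0, 0.1]
grip_width: 0.094
```

Run:
```python
from h import *
import pickle
o=get_obs();print(o['joint_vel'].round(3))
o,c=snap('wrist','wrist1'); pickle.dump(pose(c,o),open('Pw1.pkl','wb')); print(o['ee_pos'],o['eef_rot'],o['qpos'])
```

```text
[-0.566  0.416 -0.526  0.001  0.108 -0.261]
[0.5591704  0.06831297 0.25026236] [-1.57110786e+00  1.54291146e-04 -1.09902871e+00] [ 5.65417078e-02  3.00183683e-01  1.41653335e+00  1.56752629e-05
  1.42522292e+00 -4.15228208e-01]
```

View pics/wrist1.png

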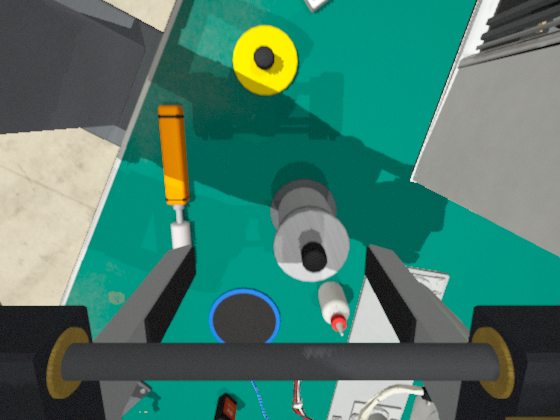

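Run:
```python
from h import *
import pickle
W=pickle.load(open('Pw1.pkl','rb'));D=pickle.load(open('P0.pkl','rb'))
np.set_printoptions(precision=4,suppress=True)
print('knob top',toz(W,314,256,.155),'disc',toz(W,312,244,.124))
print('pad',toz(W,245,321,.005)); print('foot?',proj(W,[.605,.043,.158]))
print('handle end top mid',toz(W,171,108,.024), 'handle other end',toz(W,177,203,.024))
print('yellow',toz(W,263,58,.04))
o=get_obs();print(o['ee_pos'],o['joint_vel'].round(2))
plan([([.604,.043,.19],down(-1.093),5),([.604,.043,.131],down(-1.093),4),([.604,.043,.131],down(-1.093),1)])
```

```text
knob top [0.603  0.0469 0.155 ] disc [0.6045 0.0463 0.124 ]
pad [ 0.6078 -0.132   0.005 ]
foot? [314.1588 262.2934]
handle end top mid [0.4146 0.0866 0.024 ] handle other end [ 0.4623 -0.0115  0.024 ]
yellow [0.4844 0.1775 0.04  ]
[0.5613 0.0646 0.2497] [ 0.06 -0.03  0.06  0.   -0.01  0.05]
[[7.7,11.9,5.7,0,-0.1,0],[7.7,12,5.7,0,-0.1,0],[7.7,11.9,5.7,0,-0.1,0],[7.7,12,5.6,0,-0.2,0],[7.7,11.9,5.6,0,-0.1,0],[0,14.8,0,0,0,0],[0,14.7,0,0,0,0],[0,14.8,0,0,0,0],[0,14.7,0.1,0,0,0],[0,0,0,0,0,0]] 10
```

>>> step_arm(targets=[[7,12,6.5,0,0,0],[7,12,6.5,0,0,0],[7,12,6.5,0,0,0],[7,12,6.5,0,0,0],[7,12,6.5,0,0,0],[0,15,0,0,0,0],[0,15,0,0,0,0],[0,15,0,0,0,0],[0,14,0,0,0,0],[0,0,0,0,0,0]])

```text
time_s: 2.95
ee_pos: [0.6028, 0.0534, 0.1303]
eef_rot: [-1.572, 0.001, -1.098]
force: [-0.7, -1.0, 0.9]
grip_width: 0.0941
```

>>> step_arm(targets=[[0,0,0,0,0,0],[0,0,0,0,0,0],[0,0,0,0,0,0],[0,0,0,0,0,0],[0,0,0,0,0,0]], gripper=-1, squeeze=20)

```text
time_s: 3.58
ee_pos: [0.6033, 0.0533, 0.1315]
eef_rot: [-1.571, -0.0, -1.098]
force: [0.5, -0.2, -0.4]
grip_width: 0.0473
```

>>> step_arm(targets=[[4,0,-1,0,0,0],[4,0,-1,0,0,0],[0,0,0,0,0,0],[0,0,0,0,0,0],[0,0,0,0,0,0],[0,0,0,0,0,0]])

```text
time_s: 4.32
ee_pos: [0.6052, 0.0453, 0.1314]
eef_rot: [-1.571, 0.0, -1.098]
force: [0.3, 0.4, -0.2]
grip_width: 0.0215
```

Run:
```python
from h import *
import pickle
o,c=snap('wrist','wrist2'); pickle.dump(pose(c,o),open('Pw2.pkl','wb')); print(o['ee_pos'],o['eef_rot'],o['qpos'],o['grip_width'])
```

```text
[0.60517615 0.04534876 0.13141863] [-1.57088380e+00  3.51365419e-05 -1.09758165e+00] [ 1.44524686e-02  4.91176113e-01  1.43289533e+00 -7.70875002e-06
  1.21761520e+00 -4.58759548e-01] 0.021533974296295277
```

View pics/wrist2.png

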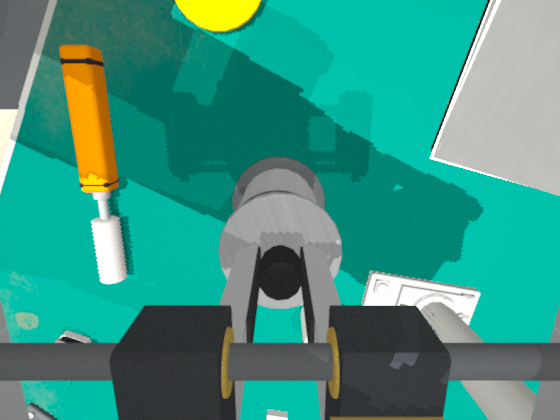

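Run:
```python
from h import *
import pickle
W=pickle.load(open('Pw2.pkl','rb'))
np.set_printoptions(precision=4,suppress=True)
print('tip',toz(W,112,279,.012),'end top',toz(W,82,62,.024),'handle head end top',toz(W,98,186,.024),'head start',toz(W,107,222,.018))
r=down(-1.0976)
plan([([.605,.0453,.171],r,4),([.607,-.1335,.171],r,8)])
plan([([.607,-.1335,.06],r,6),([.607,-.1335,.0255],r,4),([.607,-.1335,.0255],r,2)],([.607,-.1335,.171],r))
```

```text
tip [ 0.4987 -0.0909  0.012 ] end top [0.4196 0.0792 0.024 ] handle head end top [ 0.4621 -0.0069  0.024 ] head start [ 0.4775 -0.0366  0.018 ]
[[0,-9.9,0,0,0,0],[0,-9.9,-0.1,0,0,0],[0,-9.9,0,0,0,0],[0,-9.9,-0.1,0,0,0],[20,0,-10,0,0,0],[20,0,-10,0,0,0],[20,0,-9.9,0,0,0],[20,0,-10,0,0,0],[20,0,-9.9,0,0,0],[20,0,-10,0,0,0],[20,0,-9.9,0,0,0],[20,0,-10,0,0,0]] 12
[[0,18.5,0,0,0,0],[0,18.5,0,0,0,0],[0,18.5,0,0,0,0],[0,18.5,0,0,0,0],[0,18.5,0,0,0,0],[0,18.5,0,0,0,0],[0,8.6,0,0,0,0],[0,8.6,0,0,0,0],[0,8.7,0,0,0,0],[0,8.6,0,0,0,0],[0,0,0,0,0,0],[0,0,0,0,0,0]] 12
```

>>> step_arm(targets=[[0,-10,0,0,0,0],[0,-10,0,0,0,0],[0,-10,0,0,0,0],[0,-10,0,0,0,0],[20,0,-10,0,0,0],[20,0,-10,0,0,0],[20,0,-10,0,0,0],[20,0,-10,0,0,0],[20,0,-10,0,0,0],[20,0,-10,0,0,0],[20,0,-10,0,0,0],[20,0,-10,0,0,0]])

```text
time_s: 5.88
ee_pos: [0.6069, -0.1351, 0.1714]
eef_rot: [-1.571, -0.0, -1.098]
force: [0.6, 0.1, -0.7]
grip_width: 0.0215
```

>>> step_arm(targets=[[0,18,0,0,0,0],[0,19,0,0,0,0],[0,18,0,0,0,0],[0,19,0,0,0,0],[0,18,0,0,0,0],[0,16,0,0,0,0],[0,0,0,0,0,0],[0,0,0,0,0,0]])

```text
time_s: 6.88
ee_pos: [0.6073, -0.1337, 0.064]
eef_rot: [-1.57, -0.001, -1.098]
force: [0.7, 0.1, -0.6]
grip_width: 0.0214
```

Run:
```python
from h import *
o=get_obs();print(o['ee_pos'],o['eef_rot'],o['force'],o['grip_width'])
o,c=snap('scene','scene3'); I=cv2.imread('pics/scene3.png'); cv2.imwrite('pics/scene3z.png',cv2.resize(I[120:300,150:380],None,fx=3.3,fy=3.3,interpolation=2))
```

```text
[ 0.60726777 -0.13367782  0.06404736] [-1.57008659e+00 -6.44378912e-04 -1.09768429e+00] [ 0.67020729  0.12647341 -0.59306441] 0.021423473571064795
```

View pics/scene3z.png

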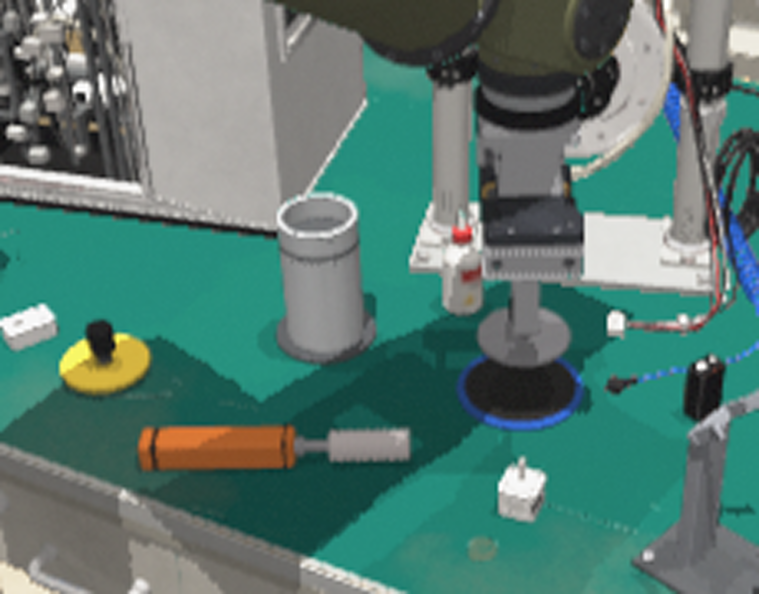

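>>> step_arm(targets=[[0,10,0,0,0,0],[0,10,0,0,0,0],[0,10,0,0,0,0],[0,8,0,0,0,0],[0,0,0,0,0,0],[0,0,0,0,0,0]])

```text
time_s: 7.68
ee_pos: [0.607, -0.1336, 0.0256]
eef_rot: [-1.571, -0.0, -1.098]
force: [-0.1, 1.5, -0.4]
grip_width: 0.0218
```

>>> step_arm(targets=[[0,0,0,0,0,0],[0,0,0,0,0,0],[0,0,0,0,0,0],[0,0,0,0,0,0]], gripper=0.1)

```text
time_s: 8.18
ee_pos: [0.6069, -0.1336, 0.0255]
eef_rot: [-1.571, -0.0, -1.098]
force: [0.2, -0.1, 0.4]
grip_width: 0.0511
```

>>> step_arm(targets=[[0,-15,0,0,0,0],[0,-25,0,0,0,0],[0,-25,0,0,0,0],[0,-25,0,0,0,0]], gripper=1)

```text
time_s: 8.68
ee_pos: [0.607, -0.1336, 0.1175]
eef_rot: [-1.57, -0.001, -1.098]
force: [0.0, -0.7, 0.3]
grip_width: 0.0882
```

Run:
```python
from h import *
o=get_obs();print(repr(o['ee_pos']),o['eef_rot'],repr(o['qpos']))
r=down(-1.098); G=np.array([.447,.011])
plan([([*G,.11],r,6),([*G,.03],r,4)])
```

```text
array([ 0.60702188, -0.13363029,  0.11749795]) [-1.57004250e+00 -7.19745030e-04 -1.09775088e+00] array([-2.75596928e-01,  5.36117659e-01,  1.39920955e+00, -1.52102677e-05,
        1.20522329e+00, -7.48637216e-01])
[[-33.6,1.2,-12.8,0,0,0],[-33.6,1.2,-12.8,0,0,0],[-33.6,1.2,-12.7,0,0,0],[-33.6,1.2,-12.8,0,0,0],[-33.6,1.2,-12.7,0,0,0],[-33.7,1.3,-12.8,0,0,0],[0,20,0,0,0,0],[0,20,0,0,0,0],[0,20,0,0,0,0],[0,20,0,0,0,0]] 10
```

>>> step_arm(targets=[[-33.6,1,-12.8,0,0,0],[-33.6,1,-12.8,0,0,0],[-33.6,1,-12.8,0,0,0],[-33.6,1,-12.8,0,0,0],[-33.6,1,-12.8,0,0,0],[-33.6,1,-12.8,0,0,0],[0,20,0,0,0,0],[0,20,0,0,0,0],[0,20,0,0,0,0],[0,0,0,0,0,0]])

```text
time_s: 9.93
ee_pos: [0.4463, 0.0109, 0.0494]
eef_rot: [-1.572, 0.001, -1.098]
force: [0.3, 0.6, 0.4]
grip_width: 0.0942
```

Run:
```python
from h import *
o=get_obs();print(repr(o['ee_pos']),o['eef_rot'],repr(o['qpos']))
snap('wrist','wrist4');o,c=snap('scene','scene4')
```

```text
array([0.44633019, 0.01088292, 0.04941567]) [-1.57185738e+00  6.21883585e-04 -1.09776463e+00] array([-5.76910863e-02,  2.83155806e-01,  1.95306398e+00, -9.16987427e-07,
        9.06602734e-01, -5.30722544e-01])
```

View pics/wrist4.png

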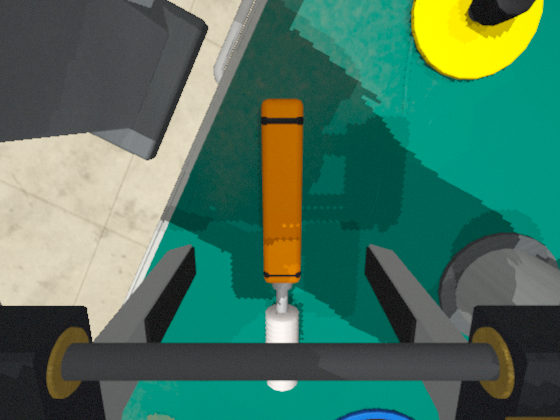

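View pics/scene4.png

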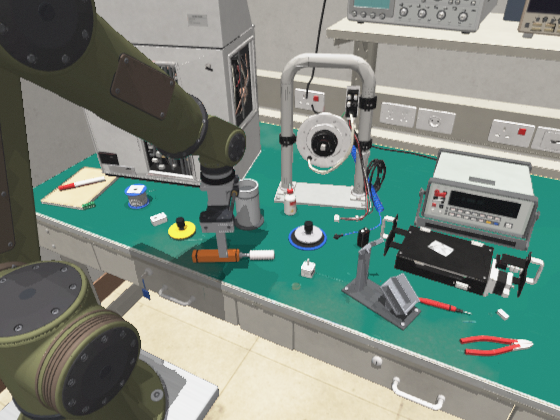

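```bash
cat > kin.py <<'E'
import numpy as np
from scipy.optimize import least_squares
Dt=[([.2200637,.50382636,.20501681],[1.09237275,.300337779,1.52144554,1.32072129]),
([.5591704,.06831297,.25026236],[.0565417,.300183683,1.41653335,1.42522292]),
([.60517615,.04534876,.13141863],[.0144524686,.491176113,1.43289533,1.21761520]),
([.60702188,-.13363029,.11749795],[-.275596928,.536117659,1.39920955,1.20522329]),
([.44633019,.01088292,.04941567],[-.0576910863,.283155806,1.95306398,.906602734])]
def res(x):
    a1,L1,L2,hz,dl,e=x;out=[]
    for p,q in Dt:
        c,s=np.cos(q[0]),np.sin(q[0]); r=p[0]*c+p[1]*s; l=-p[0]*s+p[1]*c
        b=q[1]+q[2]
        out+=[a1+L1*np.sin(q[1])+L2*np.sin(b)+e*np.cos(b)-r, hz+L1*np.cos(q[1])+L2*np.cos(b)-e*np.sin(b)-p[2], dl-l]
    return out
if __name__=='__main__':
    f=least_squares(res,[0,.4,.4,.1,.03,0]);print(f.x.round(4),np.abs(f.fun).max())
E
python3 kin.py
python3 - <<'E'
from h import *
import sys
o,c=snap('wrist','wrist5');W=pose(c,o)
for n,v,z in [('end',101,.024),('hh',276,.024),('tip',388,.012)]: print(n,toz(W,282,v,z))
E
```

```text
[-0.0007  0.4258  0.4476 -0.0506  0.0366  0.0412] 0.0001502483119159015
end [0.41021435 0.08677957 0.024     ]
hh [ 0.45950513 -0.0090552   0.024     ]
tip [ 0.5047729  -0.09689832  0.012     ]
```

>>> step_arm(targets=[[0,15,0,0,0,0],[0,15,0,0,0,0],[0,12,0,0,0,0],[0,4,0,0,0,0],[0,0,0,0,0,0]])

```text
time_s: 10.7
ee_pos: [0.4466, 0.0109, 0.0032]
eef_rot: [-1.571, 0.0, -1.098]
force: [-0.8, -0.6, 0.5]
grip_width: 0.0941
```

>>> step_arm(targets=[[0,0,0,0,0,0],[0,0,0,0,0,0],[0,0,0,0,0,0],[0,0,0,0,0,0],[0,0,0,0,0,0],[0,0,0,0,0,0],[0,0,0,0,0,0]], gripper=-1, squeeze=40)

```text
time_s: 11.58
ee_pos: [0.4467, 0.0109, 0.0035]
eef_rot: [-1.571, -0.0, -1.098]
force: [0.4, -0.0, 0.1]
grip_width: 0.0275
```

Run:
```python
from h import *
import pickle
S=pickle.load(open('P0.pkl','rb'))['scene']
for z in (.3,.35,.4,.45): print(z,proj(S,[.446,.011,z]))
o=get_obs(); print(o['grip_width'])
```

```text
0.3 [213.69330811 150.76505893]
0.35 [210.89589542 128.31694519]
0.4 [207.9021445  104.29329597]
0.45 [204.69063341  78.52220874]
0.027470505993125973
```

```bash
cat > ik.py <<'E'
import numpy as np
from scipy.optimize import brentq
from scipy.spatial.transform import Rotation as Ro
L1,L2,e,dl,Lt,h=.4258,.4476,.0412,.0366,.26,.21
LO=np.array([-3.03,-.79,.23,-1.04,0,-2.55]);HI=np.array([3.03,2.21,2.52,4.18,3.07,2.55])
def ik(p,R,s):
    """R Rotation of the tool; s sign of q4"""
    M=R.as_matrix(); w=np.array(p)-Lt*M[:,1]
    rr=np.hypot(w[0],w[1]); q1=np.arctan2(w[1],w[0])-np.arcsin(dl/rr); r=np.sqrt(rr**2-dl**2); z=w[2]-h
    A=L1;B=np.hypot(L2,e);ph=np.arctan2(e,L2); D=np.hypot(r,z)
    c=(D*D-A*A-B*B)/(2*A*B)
    if abs(c)>1: return None
    be=np.arccos(c); q3=be-ph   # forearm vec angle = q2+q3+ph (from vertical)
    q2=np.arctan2(r,z)-np.arctan2(B*np.sin(be),A+B*np.cos(be))
    R03=Ro.from_euler('z',q1)*Ro.from_euler('y',q2+q3)
    # tool with q4=0,q5: Ry; zero tool frame: local z = tool y, jaw: at down q6=0: tool x = right. 
    T0=np.array([[0,0,1.],[-1,0,0],[0,1,0]])  # columns tool x,y,z placeholder
    # down: Ry(pi)*X: local z-> -z ; tool z (jaw) = radial = +x -> local -x ; tool x = -y(right) -> local -y
    T=np.column_stack([[0,-1,0],[0,0,1],[-1,0,0]]).astype(float)
    N=(R03.inv()*R).as_matrix()@T.T   # = Rz(s q4) Ry(q5) Rz(q6*)
    a,b,g=Ro.from_matrix(N).as_euler('ZYZ')
    out=[]
    for a,b,g in [(a,b,g)]:
        if b<0: a,b,g=a+np.pi,-b,g+np.pi
        q4=(s*a+1.04)%(2*np.pi)-1.04
        q6=(g+np.pi)%(2*np.pi)-np.pi
        out=np.array([q1,q2,q3,q4,b,q6])
    return out,((out>=LO)&(out<=HI))
E
python3 - <<'E'
from ik import *
from h import down
np.set_printoptions(precision=2,suppress=True)
print(ik([.22006,.50383,.205],down(-.41188),1)); print(ik([.44633,.01088,.0494],down(-1.0978),1))
xh=np.array([-.312,-.950,0]);Z=np.array([0,0,1.]);low=np.array([.4548,-.430,.030]); yh=np.cross(Z,xh)
b=(xh-Z)/2**.5
def rot(ty,flip): # jaw = +-yh
    tz=yh*flip; tx=np.cross(ty,tz); return Ro.from_matrix(np.column_stack([tx,ty,tz]))
for name,ang in [('perp',-45),('lean-22',-22),('vertical',0),('22',22),('axial',45),('beyond60',60)]:
    a=np.radians(ang); ty=xh*np.sin(a)-Z*np.cos(a)
    for dist in (115,172):
        G=low-b*dist/1000
        for f in (1,-1):
            for s in (1,-1):
                k=ik(G+.019*ty,rot(ty,f),s)
                print(name,dist,f,s,k[0] if k else None, k[1].all() if k else '')
E
```

```text
(array([ 1.09,  0.3 ,  1.52,  0.  ,  1.32, -0.07]), array([ True,  True,  True,  True,  True,  True]))
(array([-0.06,  0.28,  1.96,  0.  ,  0.9 , -0.53]), array([ True,  True,  True,  True,  True,  True]))
perp 115 1 1 [-0.93  0.74  1.3   0.62  1.61 -0.76] True
perp 115 1 -1 [-0.93  0.74  1.3  -0.62  1.61 -0.76] True
perp 115 -1 1 [-0.93  0.74  1.3   0.62  1.61  2.38] True
perp 115 -1 -1 [-0.93  0.74  1.3  -0.62  1.61  2.38] True
perp 172 1 1 [-0.88  0.65  1.35  0.64  1.62 -0.7 ] True
perp 172 1 -1 [-0.88  0.65  1.35 -0.64  1.62 -0.7 ] True
perp 172 -1 1 [-0.88  0.65  1.35  0.64  1.62  2.44] True
perp 172 -1 -1 [-0.88  0.65  1.35 -0.64  1.62  2.44] True
lean-22 115 1 1 [-0.83  0.6   1.41  0.34  1.34 -0.62] True
lean-22 115 1 -1 [-0.83  0.6   1.41 -0.34  1.34 -0.62] True
lean-22 115 -1 1 [-0.83  0.6   1.41  0.34  1.34  2.52] True
lean-22 115 -1 -1 [-0.83  0.6   1.41 -0.34  1.34  2.52] True
lean-22 172 1 1 [-0.77  0.52  1.43  0.35  1.38 -0.55] True
lean-22 172 1 -1 [-0.77  0.52  1.43 -0.35  1.38 -0.55] True
lean-22 172 -1 1 [-0.77  0.52  1.43  0.35  1.38  2.59] False
lean-22 172 -1 -1 
[... 1240 characters left out ...]
  1.61 -0.87  1.19  0.38] True
axial 172 1 -1 [-0.34  0.49  1.61  0.87  1.19  0.38] True
axial 172 -1 1 [-0.34  0.49  1.61 -0.87  1.19 -2.76] False
axial 172 -1 -1 [-0.34  0.49  1.61  0.87  1.19 -2.76] False
beyond60 115 1 1 [-0.34  0.63  1.64  5.11  1.22  0.63] False
beyond60 115 1 -1 [-0.34  0.63  1.64  1.17  1.22  0.63] True
beyond60 115 -1 1 [-0.34  0.63  1.64  5.11  1.22 -2.51] False
beyond60 115 -1 -1 [-0.34  0.63  1.64  1.17  1.22 -2.51] True
beyond60 172 1 1 [-0.27  0.57  1.63  5.17  1.31  0.58] False
beyond60 172 1 -1 [-0.27  0.57  1.63  1.11  1.31  0.58] True
beyond60 172 -1 1 [-0.27  0.57  1.63  5.17  1.31 -2.56] False
beyond60 172 -1 -1 [-0.27  0.57  1.63  1.11  1.31 -2.56] False
```

```bash
cat >> h.py <<'E'
xh=np.array([-.312,-.950,0]);xh/=np.linalg.norm(xh);Z=np.array([0,0,1.]);low=np.array([.4548,-.430,.030]); yh=np.cross(Z,xh)
bx=(xh-Z)/2**.5; nn=(xh+Z)/2**.5
def rt(ang): # tool tilt in the rest's plane: -45 perp,0 vertical,45 axial
    a=np.radians(ang); ty=xh*np.sin(a)-Z*np.cos(a); return Ro.from_matrix(np.column_stack([np.cross(ty,yh),ty,yh]))
def at(dist,n,ang,depth): # TCP for the axis point dist (m) from tip home, n off the slope, axis depth behind TCP
    return low-bx*dist+nn*n+depth*rt(ang).as_matrix()[:,1]
E
python3 - <<'E'
from h import *
o=get_obs();print(o['grip_width'],xh)
d=down(-1.098)
p,R=plan([([.447,.011,.15],d,5),([.465,-.14,.25],rt(-15),7)])
p,R=plan([(at(.119,.12,-45,.0085),rt(-45),9)],(p,R)); print(p,R.as_euler('xyz'))
E
```

```text
0.027470505993125973 [-0.31202434 -0.95007411  0.        ]
[[0,-29.3,0.1,0,0,0],[0,-29.3,0.1,0,0,0],[0,-29.3,0,0,0,0],[0,-29.3,0.1,0,0,0],[0,-29.3,0,0,0,0],[20.4,-14.3,-7.5,0.8,6.4,2],[20.6,-15.1,-5,0.9,6.4,2],[20.4,-15.9,-2.5,0.8,6.4,2],[20,-16.6,0,0.9,6.5,2.1],[19.3,-17.3,2.5,0.8,6.4,2],[18.2,-17.9,4.8,0.9,6.5,2.1],[16.9,-18.4,7,0.8,6.4,2]] 12
[[31,-1.7,9,0,0,3.3],[30.8,-3.5,9,0,0,3.3],[30.6,-5.3,9,0,0,3.3],[30.2,-7.1,9,0,0,3.4],[29.8,-8.8,8.9,0,0,3.3],[29.2,-10.5,9,0,0,3.4],[28.5,-12.3,8.9,0,0,3.3],[27.8,-13.9,9,0,0,3.4],[26.9,-15.4,8.9,0,0,3.3]] 9
[ 0.45643412 -0.42493022  0.19295501] [-1.57085311  0.78528782 -1.88771591]
```

>>> step_arm(targets=[[0,-10,0,0,0,0],[0,-29,0,0,0,0],[0,-36,0,0,0,0],[0,-36,0,0,0,0],[0,-36,0,0,0,0],[20.4,-14.3,-7.5,0.8,6.4,2],[20.6,-15,-5,0.9,6.4,2],[20.4,-16,-2.5,0.8,6.4,2],[20,-16.6,0,0.9,6.5,2],[19.3,-17.3,2.5,0.8,6.4,2],[18.2,-18,4.8,0.9,6.5,2],[17,-18.4,7,0.8,6.4,2]])

```text
time_s: 13.08
ee_pos: [0.4645, -0.1407, 0.2519]
eef_rot: [-1.57, 0.259, -1.891]
force: [0.7, 0.3, 0.4]
grip_width: 0.0236
```

Run:
```python
from h import *
o,c=snap('side','side6');print(o['ee_pos'],o['eef_rot'],o['grip_width'],o['qpos'])
plan([(at(.119,.12,-45,.0085),rt(-45),9)])
```

```text
[ 0.46446574 -0.14069654  0.25185181] [-1.56993992  0.25944059 -1.89086067] 0.023612385083843168 [-0.51179579  0.13282822  1.63621357  0.25746337  1.42704777 -0.23568381]
[[30.7,-1.2,9.2,0,0,3.3],[30.6,-3,9.2,-0.1,-0.1,3.3],[30.4,-4.7,9.1,0,0,3.4],[30,-6.5,9.1,-0.1,-0.1,3.3],[29.6,-8.3,9,0,0,3.4],[29.1,-10,9,-0.1,-0.1,3.3],[28.5,-11.7,9,0,0,3.4],[27.7,-13.4,9,-0.1,-0.1,3.3],[26.9,-14.9,8.9,0,0,3.4]] 9
```

View pics/side6.png

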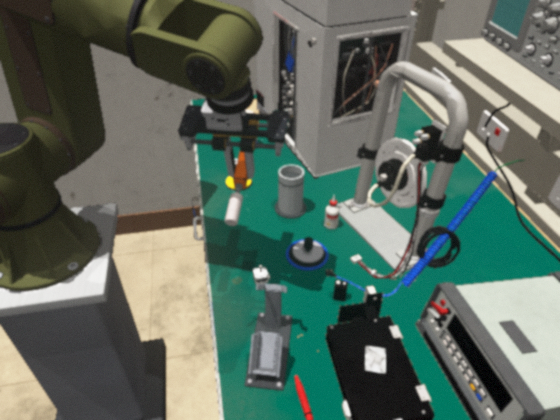

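>>> step_arm(targets=[[30.7,-1,9.2,0,0,3.3],[30.6,-3,9.2,0,0,3.3],[30.4,-4.7,9.1,0,0,3.4],[30,-6.5,9.1,0,0,3.3],[29.6,-8.3,9,0,0,3.4],[29.1,-10,9,0,0,3.3],[28.5,-11.7,9,0,0,3.4],[27.7,-13.4,9,0,0,3.3],[27,-15,9,0,0,3.4],[0,0,0,0,0,0],[0,0,0,0,0,0]])

```text
time_s: 14.5
ee_pos: [0.4582, -0.4218, 0.1911]
eef_rot: [-1.569, 0.783, -1.886]
force: [-0.9, -0.3, -0.9]
grip_width: 0.0237
```

Run:
```python
from h import *
import pickle
o,c=snap('side','side7');snap('scene','scene7');print(o['ee_pos'],o['eef_rot'],o['grip_width'],o['qpos'])
o,c=snap('wrist','wrist7'); pickle.dump(pose(c,o),open('Pw7.pkl','wb'))
for n,y0,x0,w,hh in [('side7',180,180,180,220),('scene7',150,300,200,180)]:
    I=cv2.imread('pics/%s.png'%n)[y0:y0+hh,x0:x0+w]; cv2.imwrite('pics/%sz.png'%n,cv2.resize(I,None,fx=2.7,fy=2.7,interpolation=2))
```

```text
[ 0.45824349 -0.42179959  0.19106975] [-1.56902905  0.78295464 -1.88558534] 0.02367672689029329 [-1.03738378  0.77182371  1.03003153  0.58735245  1.86551688 -0.70193169]
```

View pics/side7z.png

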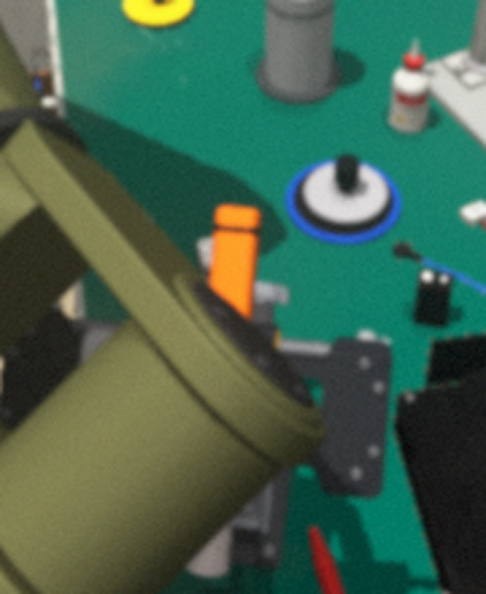

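View pics/scene7z.png

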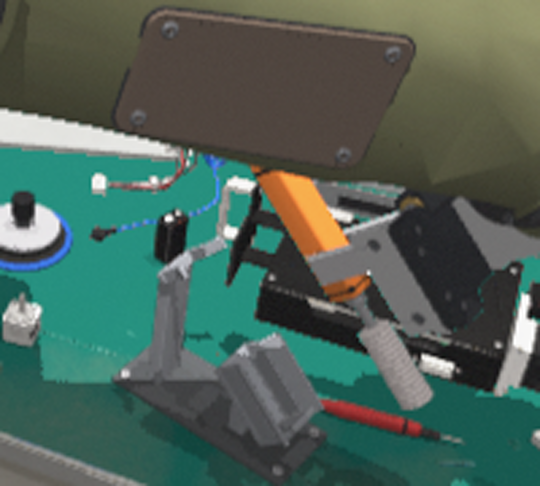

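View pics/wrist7.png

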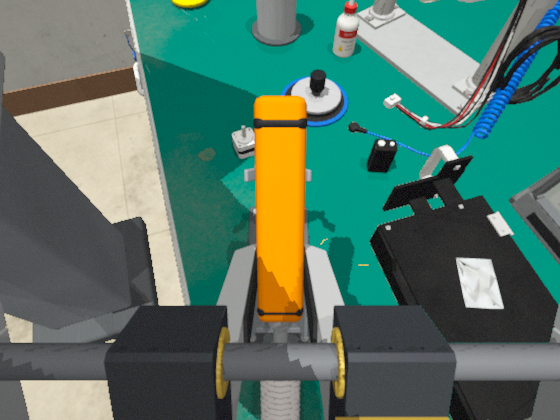

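Run:
```python
from h import *
import pickle
S=pickle.load(open('P0.pkl','rb'))['scene'];W=pickle.load(open('Pw7.pkl','rb'))
R=Ro.from_euler('xyz',[-1.56903,.78295,-1.88559]).as_matrix();p=np.array([.45824,-.4218,.19107])
ax=p-.0085*R[:,1]
print('tip pred',[ (k,proj(S,ax+k*R[:,0]).round(1)) for k in (.112,.115,.118)])
print('end pred top edge wrist',[(k,proj(W,ax-k*R[:,0]-.012*R[:,1]).round(1)) for k in (.081,.085,.089)])
print('fork tops wrist pred', [proj(W,low-bx*.143+nn*.033+s*yh*.02).round(0) for s in (-1,1)])
print('rest screws', [proj(W,[*x,.008]).round(0) for x in [(.474,-.287)]])
print('slot', proj(W,low-bx*.143+nn*.02).round(0))
p,R=plan([(at(.119,.05,-45,.0085),rt(-45),4),(at(.119,.012,-45,.0085),rt(-45),3),(at(.119,.004,-45,.0085),rt(-45),2)])
```

```text
tip pred [(0.112, array([454.8, 298.4])), (0.115, array([455.6, 299.8])), (0.118, array([456.5, 301.2]))]
end pred top edge wrist [(0.081, array([278.7, 109.7])), (0.085, array([278.7, 100. ])), (0.089, array([278.7,  90.3]))]
fork tops wrist pred [array([251., 191.]), array([305., 191.])]
rest screws [array([257., 211.])]
slot [278. 187.]
[[0.4,16.6,-0.2,0,0,0],[0.4,16.6,-0.2,0,0.1,0.1],[0.5,16.6,-0.2,0,0,0],[0.5,16.7,-0.3,0,0.1,0.1],[0,12.7,0,0,0,0],[0,12.6,0,0,0,0],[0,12.7,0,0,0,0],[0,4,0,0,0,0],[0,4,0,0,0,0]] 9
```

>>> step_arm(targets=[[0.5,16.6,-0.5,0,0,0],[0.5,16.6,-0.5,0,0,0],[0.5,16.6,-0.3,0,0,0],[0.5,16.6,-0.3,0,0,0],[0,12.6,0,0,0,0],[0,12.6,0,0,0,0],[0,12.6,0,0,0,0],[0,0,0,0,0,0]])

```text
time_s: 15.65
ee_pos: [0.4792, -0.3529, 0.1151]
eef_rot: [-1.57, 0.784, -1.887]
force: [-0.3, -0.8, -0.3]
grip_width: 0.024
```

Run:
```python
from h import *
o,c=snap('scene','scene8');print(o['ee_pos'],o['force'],o['moment'])
snap('wrist','wrist8')
for n,y0,x0,w,hh in [('scene8',150,300,200,180)]:
    I=cv2.imread('pics/%s.png'%n)[y0:y0+hh,x0:x0+w]; cv2.imwrite('pics/%sz.png'%n,cv2.resize(I,None,fx=3,fy=3,interpolation=2))
plan([(at(.118,.003,-45,.0085),rt(-45),2)])
```

```text
[ 0.47921362 -0.35288115  0.11511991] [-0.25439588 -0.84082888 -0.34776071] [-0.48997605  0.16090517  0.03124047]
[[-0.4,4.6,0.4,0,0,0.1],[-0.4,4.6,0.4,0,0.1,0]] 2
```

View pics/scene8z.png

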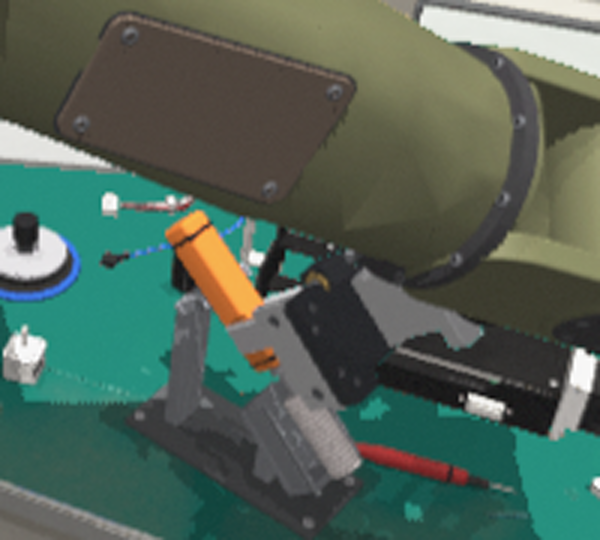

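View pics/wrist8.png

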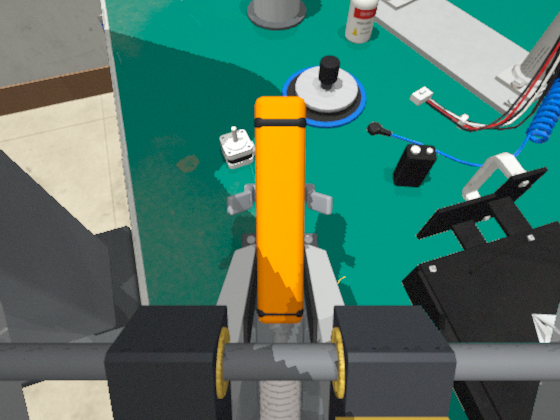

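>>> step_arm(targets=[[0,4,0,0,0,0],[0,4,0,0,0,0],[0,0,0,0,0,0],[0,0,0,0,0,0]])

```text
time_s: 16.25
ee_pos: [0.4809, -0.348, 0.1099]
eef_rot: [-1.569, 0.784, -1.887]
force: [0.2, -0.3, 4.2]
grip_width: 0.0237
```

>>> step_arm(targets=[[0,0,0,0,0,0],[0,0,0,0,0,0],[0,0,0,0,0,0],[0,0,0,0,0,0]], gripper=0.2)

```text
time_s: 16.75
ee_pos: [0.4808, -0.348, 0.1097]
eef_rot: [-1.57, 0.784, -1.887]
force: [0.4, -0.4, -0.2]
grip_width: 0.0559
```

Run:
```python
from h import *
o,c=snap('scene','scene9');print(o['ee_pos'],o['force'],o['grip_width'])
I=cv2.imread('pics/scene9.png')[150:330,300:500]; cv2.imwrite('pics/scene9z.png',cv2.resize(I,None,fx=3,fy=3,interpolation=2))
```

```text
[ 0.48080161 -0.34795185  0.10968349] [ 0.3773649  -0.431965   -0.15603812] 0.05587665503498268
```

View pics/scene9z.png

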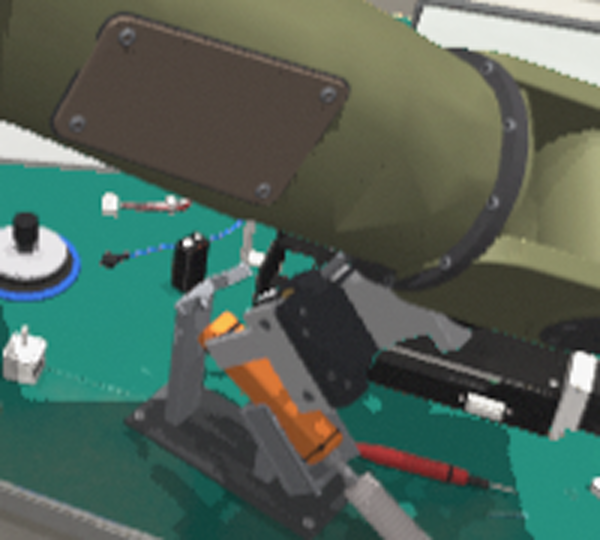

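>>> step_arm(targets=[[0,0,0,0,0,0],[0,0,0,0,0,0]], gripper=-1, squeeze=20)

```text
time_s: 17.05
ee_pos: [0.4808, -0.348, 0.1098]
eef_rot: [-1.57, 0.784, -1.887]
force: [0.5, 0.8, -0.3]
grip_width: 0.04
```

Run:
```python
from h import *
import pickle
o,c=snap('scene','scene10');print(o['ee_pos'],o['force'],o['grip_width'])
I=cv2.imread('pics/scene10.png')[150:330,300:500]; cv2.imwrite('pics/scene10z.png',cv2.resize(I,None,fx=3,fy=3,interpolation=2))
o,c=snap('wrist','wrist10');pickle.dump(pose(c,o),open('Pw10.pkl','wb'))
```

```text
[ 0.48082039 -0.34795752  0.10975555] [ 0.53733444  0.80768567 -0.33910728] 0.040011869478623834
```

View pics/scene10z.png

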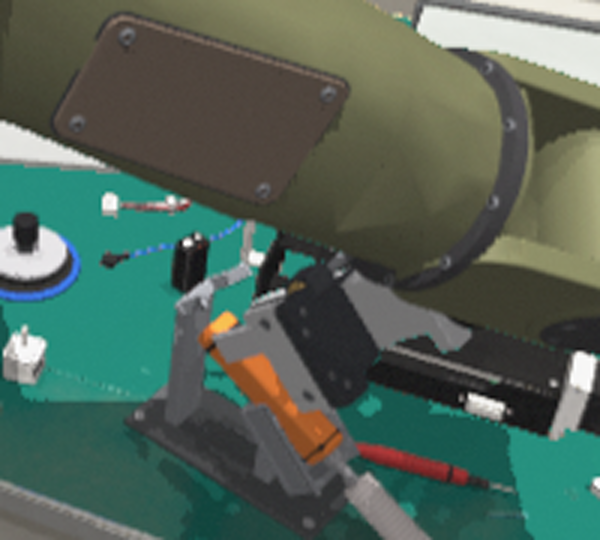

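View pics/wrist10.png

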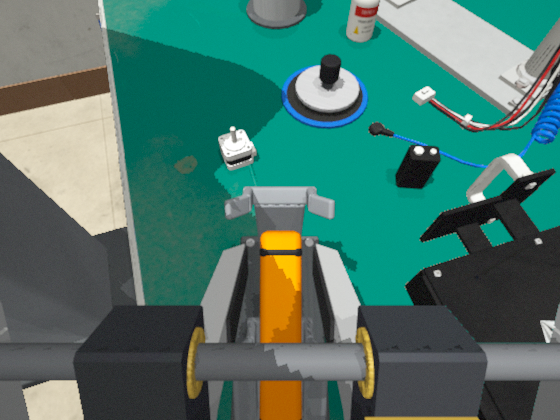

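Run:
```python
from h import *
import pickle
D=pickle.load(open('P0.pkl','rb'));S,Q=D['scene'],D['side'];W=pickle.load(open('Pw10.pkl','rb'))
np.set_printoptions(precision=4,suppress=True)
b=lambda u,v:(290+u/4.2,195+v/4.2);d=lambda u,v:(220+u/4,250+v/4)
C=np.array([.4766,-.3636,0])
for n,s,q in [('prongL',b(295,240),d(147,152)),('prongR',b(390,187),d(266,155)),('baseBot',b(476,562),d(104,543)),('baseRight',b(549,487),d(254,557)),('stopR',b(545,440),d(240,508)),('trough top R',b(475,330),d(247,345)),('trough top L',b(380,388),d(128,343)),('stop L',b(490,500),d(120,490))]:
    X=tri([(S,*s),(Q,*q)]); r=X-C; print(n,X,'rest',np.array([r@xh,r@yh,r[2]]),np.abs(proj(S,X)-s).max().round(1))
for px in [(233,205),(322,203)]:
    X=toz(W,*px,.144);r=X-C;print('wrist prong',X,np.array([r@xh,r@yh,r[2]]))
p=np.array([.4809,-.348,.1099]);R=Ro.from_euler('xyz',[-1.57,.784,-1.887]).as_matrix()
ax=p-.0085*R[:,1]-low;print('released at dist,n,lat',-ax@bx,ax@nn,ax@yh)
fk=low-bx*.143;print('fork centre rest',(fk-C)@xh)
```

```text
prongL [ 0.4636 -0.3137  0.1293] rest [-0.0433 -0.028   0.1293] 1.4
prongR [ 0.5107 -0.3428  0.1432] rest [-0.0304  0.0259  0.1432] 0.7
baseBot [ 0.4218 -0.4284  0.0034] rest [ 0.0787 -0.0319  0.0034] 0.1
baseRight [ 0.4851 -0.4487  0.0036] rest [0.0782 0.0346 0.0036] 0.3
stopR [ 0.4802 -0.4428  0.0382] rest [0.0742 0.0281 0.0382] 0.2
trough top R [ 0.4916 -0.3976  0.086 ] rest [0.0276 0.0248 0.086 ] 0.6
trough top L [ 0.4449 -0.3689  0.0691] rest [ 0.0149 -0.0285  0.0691] 1.8
stop L [ 0.4302 -0.427   0.0399] rest [ 0.0747 -0.0243  0.0399] 0.4
wrist prong [ 0.4643 -0.326   0.144 ] [-0.0319 -0.0234  0.144 ]
wrist prong [ 0.5062 -0.3385  0.144 ] [-0.0331  0.0203  0.144 ]
released at dist,n,lat 0.11735618990459806 0.004151347107016128 -0.0007891120930013126
fork centre rest -0.03122921830705386
```

Run:
```python
import cv2
a=cv2.imread('pics/scene0.png');b=cv2.imread('pics/side0.png')
cv2.imwrite('pics/z1.png',cv2.resize(a[235:330,340:425],None,fx=6.3,fy=6.3,interpolation=2))
cv2.imwrite('pics/z2.png',cv2.resize(b[280:395,240:300],None,fx=5.2,fy=5.2,interpolation=2))
```

```text
(no output)
```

View pics/z1.png

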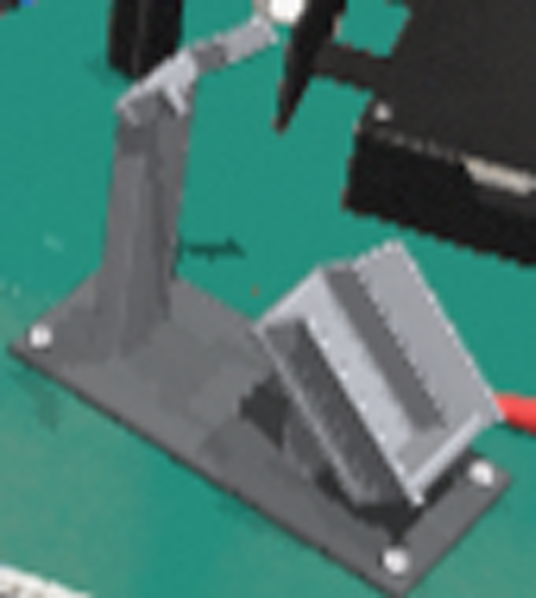

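View pics/z2.png

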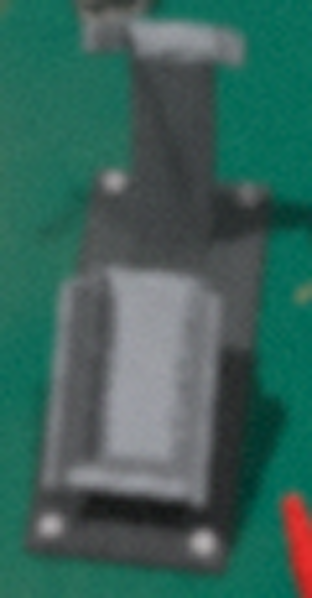

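Run:
```python
from h import *
import pickle
I=cv2.imread('pics/scene8.png')
cv2.imwrite('pics/z3.png',cv2.resize(I[240:330,360:450],None,fx=6.5,fy=6.5,interpolation=2))
D=pickle.load(open('P0.pkl','rb'));S=D['scene']
p=np.array([.47921,-.35288,.11512]);R=Ro.from_euler('xyz',[-1.57,.784,-1.887]).as_matrix()
ax=p-.0085*R[:,1]
for k in (.105,.11,.115,.12):
    t=ax+k*R[:,0]; e=[proj(S,t+.012*(np.cos(a)*R[:,1]+np.sin(a)*R[:,2])) for a in np.radians([0,90,180,270])]
    print(k,((proj(S,t)-[360,240])*6.5).round(0),[((x-[360,240])*6.5).round(0).tolist() for x in e])
r=ax-low;print(-r@bx,r@nn,r@yh)
```

```text
0.105 [331. 412.] [[303.0, 417.0], [352.0, 391.0], [360.0, 408.0], [310.0, 433.0]]
0.11 [340. 426.] [[311.0, 430.0], [360.0, 405.0], [368.0, 422.0], [319.0, 447.0]]
0.115 [348. 440.] [[320.0, 444.0], [368.0, 419.0], [377.0, 436.0], [327.0, 461.0]]
0.12 [356. 454.] [[328.0, 457.0], [377.0, 432.0], [385.0, 450.0], [335.0, 475.0]]
0.11739601219066018 0.011493719616541576 -0.0008720585630782771
```

View pics/z3.png

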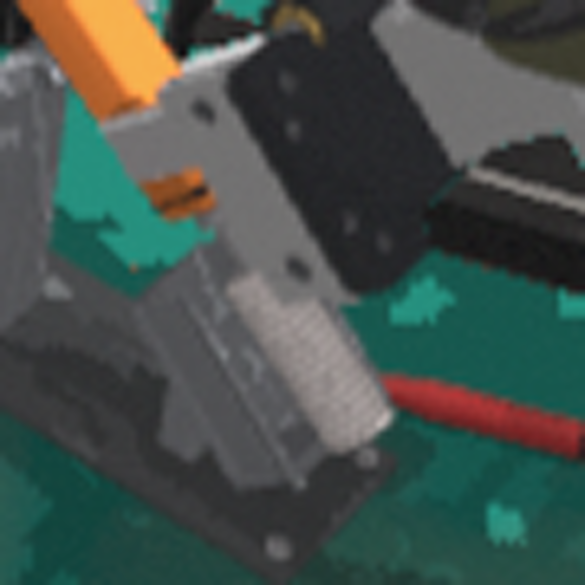

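Run:
```python
from h import *
import pickle
I=cv2.imread('pics/scene10.png')
cv2.imwrite('pics/z4.png',cv2.resize(I[235:335,355:455],None,fx=6,fy=6,interpolation=2))
S=pickle.load(open('P0.pkl','rb'))['scene'];W=pickle.load(open('Pw10.pkl','rb'))
def pl(P,u,v,off=0):
    K,R,t=P;d=R.T@np.linalg.solve(K,[u,v,1.]);c=-R.T@t;s=((low+off*yh-c)@yh)/(d@yh);X=c+d*s-low;return np.array([X@xh,X[2]+.03,-X@bx,X@nn]).round(4)
for n,P,u,v in [('end',S,373.3,259.3),('ring2',S,408.3,300)]: print(n,pl(P,u,v),pl(P,u,v,-.012))
o=get_obs();print(o['grip_width'])
```

```text
end [-0.0998  0.1038  0.1228 -0.0184] [-0.0928  0.116   0.1265 -0.0048]
ring2 [-0.0078  0.0509  0.0203  0.0092] [-0.0027  0.0641  0.026   0.0222]
0.03192491224608503
```

View pics/z4.png

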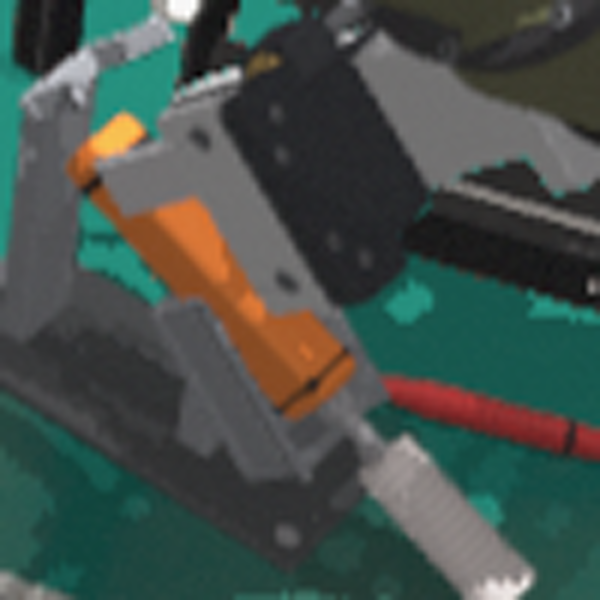

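>>> step_arm(targets=[[0,0,0,0,0,0],[0,0,0,0,0,0],[0,-10,0,0,0,0],[0,-15,0,0,0,0],[0,-15,0,0,0,0]], gripper=0.5)

```text
time_s: 17.77
ee_pos: [0.4717, -0.3758, 0.1392]
eef_rot: [-1.569, 0.783, -1.887]
force: [0.4, -0.2, -0.0]
grip_width: 0.0701
```

Run:
```python
from h import *
import pickle
o,c=snap('scene','scene11');print(o['ee_pos'],o['force'],o['grip_width'])
I=cv2.imread('pics/scene11.png')
cv2.imwrite('pics/z5.png',cv2.resize(I[235:335,355:455],None,fx=5,fy=5,interpolation=2))
o,c=snap('wrist','wrist11');pickle.dump(pose(c,o),open('Pw11.pkl','wb'))
o,c=snap('side','side11')
I=cv2.imread('pics/side11.png')
cv2.imwrite('pics/z6.png',cv2.resize(I[260:420,210:330],None,fx=4,fy=4,interpolation=2))
```

```text
[ 0.47173747 -0.37584291  0.13920506] [ 0.39547896 -0.22309687 -0.02391711] 0.07013597562059719
```

View pics/z5.png

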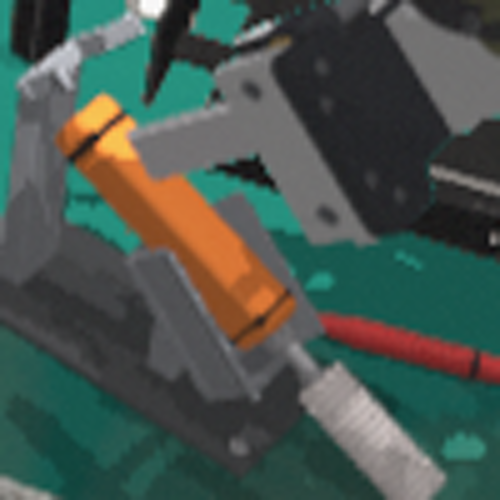

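View pics/wrist11.png

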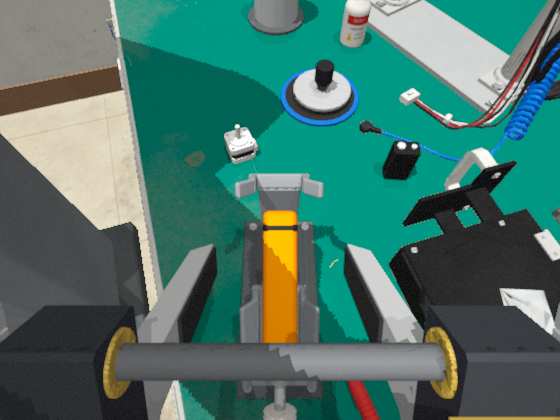

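View pics/z6.png

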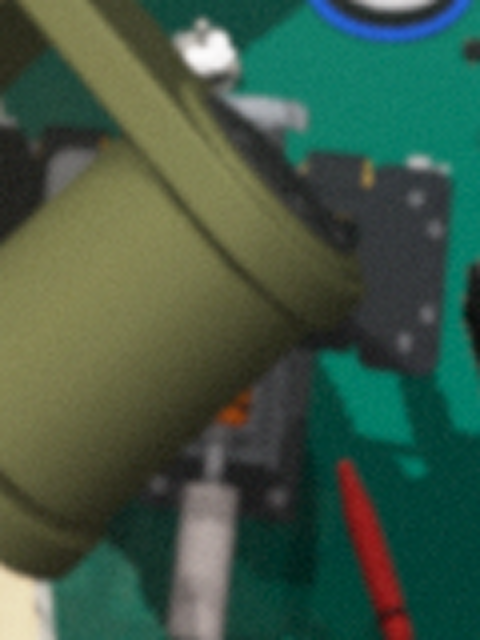

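Run:
```python
from h import *
import pickle
np.set_printoptions(precision=4,suppress=True)
S=pickle.load(open('P0.pkl','rb'))['scene'];W=pickle.load(open('Pw11.pkl','rb'))
for s,w in [((381,257),(298,228)),((374.4,262.4),(262,229))]:
    X=tri([(S,*s),(W,*w)]);r=X-low;print(X,'xh,yh,z',r@xh,r@yh,X[2],np.abs(proj(S,X)-s).max(),np.abs(proj(W,X)-w).max())
def pl(P,u,v,off=0):
    K,R,t=P;d=R.T@np.linalg.solve(K,[u,v,1.]);c=-R.T@t;s=((low+off*yh-c)@yh)/(d@yh);X=c+d*s-low;return np.array([X@xh,X[2]+.03]).round(4)
print('ring2 TR',pl(S,413,293.4,.012),'ring2 TL',pl(S,355+262/5,235+318/5,-.012), 'head start', pl(S,355+320/5,235+385/5,0))
print('ring1 TR',pl(S,381,257,.012),pl(S,374.4,262.4,-.012))
# wrist rows of ring1 given
```

```text
[ 0.4948 -0.348   0.1085] xh,yh,z -0.09043228436561114 0.01243147859381839 0.10852876915294424 0.19541770720979912 0.7979765476428895
[ 0.4713 -0.3412  0.1098] xh,yh,z -0.08945866071832705 -0.012058991149065092 0.1098127551352082 0.05550390962855545 0.22640434326496006
ring2 TR [-0.0063  0.062 ] ring2 TL [-0.0051  0.0663] head start [0.0192 0.0364]
ring1 TR [-0.0897  0.1088] [-0.0893  0.1097]
```

```bash
cat >> h.py <<'E'
def rp(x,z,y=0): return np.array([low[0],low[1],0])+xh*x+yh*y+Z*z
E
python3 - <<'E'
from h import *
R=rt(-28);ty=R.as_matrix()[:,1]
p=rp(-.067,.083)+.011*ty
print(p)
a,b=plan([(p-.04*ty,R,4),(p,R,4)])
print(R.as_euler('xyz'))
E
```

```text
[ 0.47731698 -0.36143867  0.07328758]
[[5.9,4.7,0.2,0,0,-4.2],[5.6,5.1,0.2,0,0,-4.2],[5.2,5.5,0.1,-0.1,0,-4.2],[4.8,5.9,0.2,0,0,-4.3],[0,10,0,0,0,0],[0,10,0,0,0,0],[0,10,0,0,0,0],[-0.1,10,0,0,0,0]] 8
[-1.57079633  0.48869219 -1.88811933]
```

>>> step_arm(targets=[[5.9,4.7,0.2,0,0,-4.2],[5.6,5.1,0.2,0,0,-4.2],[5.2,5.5,0.1,0,0,-4.2],[4.8,5.9,0.2,0,0,-4.3],[0,10,0,0,0,0],[0,10,0,0,0,0],[0,10,0,0,0,0],[0,10,0,0,0,0],[0,0,0,0,0,0]])

```text
time_s: 19.05
ee_pos: [0.4773, -0.3601, 0.0718]
eef_rot: [-1.571, 0.49, -1.888]
force: [-0.3, -0.4, 1.4]
grip_width: 0.0705
```

>>> step_arm(targets=[[0,0,0,0,0,0],[0,0,0,0,0,0],[0,0,0,0,0,0],[0,0,0,0,0,0],[0,0,0,0,0,0],[0,0,0,0,0,0]], gripper=-1, squeeze=55)

```text
time_s: 19.8
ee_pos: [0.4775, -0.3606, 0.0727]
eef_rot: [-1.57, 0.489, -1.887]
force: [-0.7, -0.1, 0.1]
grip_width: 0.024
```

Run:
```python
from h import *
import pickle
o,c=snap('scene','scene12');print(o['ee_pos'],o['force'],o['grip_width'])
I=cv2.imread('pics/scene12.png')
cv2.imwrite('pics/z7.png',cv2.resize(I[235:335,355:455],None,fx=5,fy=5,interpolation=2))
o,c=snap('wrist','wrist12');pickle.dump(pose(c,o),open('Pw12.pkl','wb'))
```

```text
[ 0.47747537 -0.36062992  0.07269531] [-0.66758791 -0.10179311  0.05084638] 0.023953082178309493
```

View pics/z7.png

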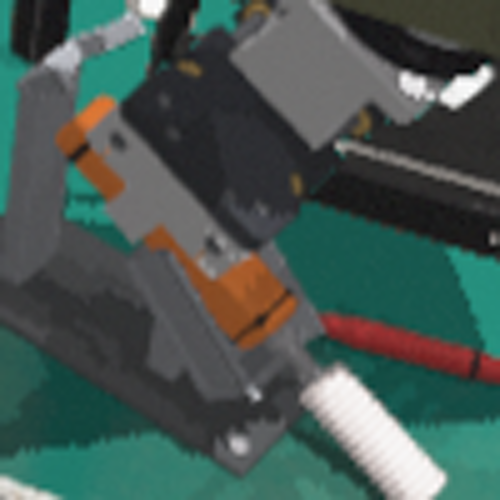

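View pics/wrist12.png

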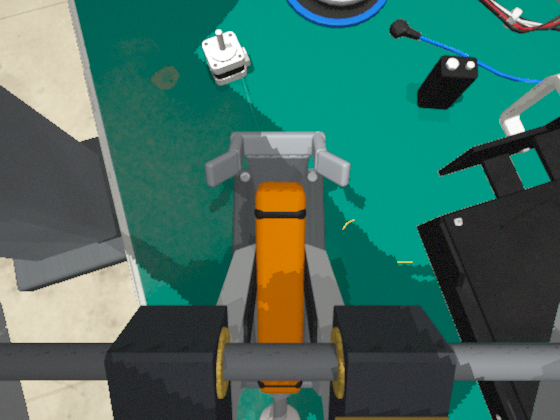

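Run:
```python
from h import *
import pickle
W=pickle.load(open('Pw12.pkl','rb'));o=get_obs()
R=Ro.from_euler('xyz',o['eef_rot']).as_matrix();p=o['ee_pos']
for k in (.03,.04,.05,.06): print(k,[proj(W,p-(d+.012)*R[:,1]-k*R[:,0]).round(0) for d in (.007,.011)])
for k in (.06,.065,.07,.075,.08): print('ring2',k,[proj(W,p-(d+.012)*R[:,1]+k*R[:,0]).round(0) for d in (.007,.011)])
D=pickle.load(open('Pw7.pkl','rb'))
```

```text
0.03 [array([279., 219.]), array([279., 221.])]
0.04 [array([279., 199.]), array([279., 201.])]
0.05 [array([279., 178.]), array([279., 179.])]
0.06 [array([279., 156.]), array([279., 157.])]
ring2 0.06 [array([279., 376.]), array([279., 381.])]
ring2 0.065 [array([279., 383.]), array([279., 389.])]
ring2 0.07 [array([279., 391.]), array([279., 396.])]
ring2 0.075 [array([279., 398.]), array([279., 404.])]
ring2 0.08 [array([279., 405.]), array([279., 411.])]
```

Run:
```python
from h import *
R=rt(-28);ty=R.as_matrix()[:,1]
o=get_obs();p=o['ee_pos']
a=plan([(p-.11*ty,R,5),(at(.166,.09,-45,.011),rt(-45),6)]);print(a[0])
```

```text
[[0,-22,0,0,0,0],[0,-22,0,0,0,0],[0,-22,0,0,0,0],[0,-22,0,0,0,0],[0,-22,0.1,0,0,0],[-8.5,-1.8,0,0,0,2.8],[-8.6,-1.3,0,0,0,2.8],[-8.7,-0.9,0,0,0,2.8],[-8.7,-0.5,0,0,0,2.9],[-8.7,-0.1,0.1,0,0,2.8],[-8.7,0.3,0,0,0.1,2.9]] 11
[ 0.47396704 -0.37155157  0.20326715]
```

>>> step_arm(targets=[[0,-12,0,0,0,0],[0,-22,0,0,0,0],[0,-25,0,0,0,0],[0,-26,0,0,0,0],[0,-25,0,0,0,0],[-8.5,-1.8,0,0,0,2.8],[-8.6,-1.3,0,0,0,2.8],[-8.7,-1,0,0,0,2.8],[-8.7,-0.5,0,0,0,2.9],[-8.7,0,0,0,0,2.8],[-8.7,0,0,0,0,2.9],[0,0,0,0,0,0]])

```text
time_s: 21.4
ee_pos: [0.4736, -0.3715, 0.203]
eef_rot: [-1.571, 0.787, -1.888]
force: [0.2, -0.1, -1.1]
grip_width: 0.0236
```

Run:
```python
from h import *
import pickle
o,c=snap('scene','scene13');print(o['ee_pos'],o['eef_rot'],o['force'],o['grip_width'])
I=cv2.imread('pics/scene13.png')
cv2.imwrite('pics/z8.png',cv2.resize(I[220:340,340:480],None,fx=5,fy=5,interpolation=2))
o,c=snap('wrist','wrist13');pickle.dump(pose(c,o),open('Pw13.pkl','wb'))
S=pickle.load(open('P0.pkl','rb'))['scene']
R=Ro.from_euler('xyz',o['eef_rot']).as_matrix();p=o['ee_pos']-.011*Ro.from_euler('xyz',o['eef_rot']).as_matrix()[:,1]
for k in (.145,.151,.157): print(k,((proj(S,p+k*R[:,0])-[340,220])*5).round(0))
plan([(at(.166,.03,-45,.011),rt(-45),4)])
```

```text
[ 0.47364399 -0.37146427  0.20303221] [-1.5706666   0.78696176 -1.88768344] [ 0.2248118  -0.07826005 -1.05085378] 0.02361908048166602
0.145 [497. 373.]
0.151 [506. 387.]
0.157 [514. 401.]
[[0,15,0.1,0,0,0],[0,15,0,0,0,0],[-0.1,15.1,0.1,0,0,0],[0,15,0,0,0,0]] 4
```

View pics/z8.png

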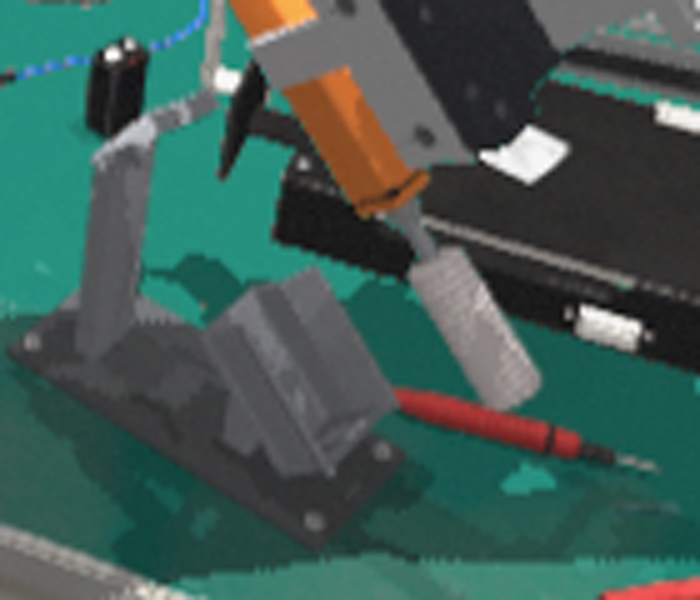

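View pics/wrist13.png

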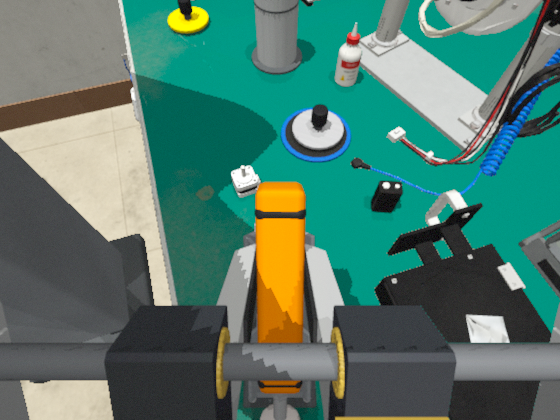

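Run:
```python
from h import *
plan([(at(.171,.03,-45,.011),rt(-45),4),(at(.171,.006,-45,.011),rt(-45),3)])
```

```text
[[-1.3,15,0.1,0,0,0],[-1.3,15,0,0,0,0],[-1.3,15.1,0.1,0,0,0],[-1.2,15,0,0,0,0],[0,8,0,0,0,0],[0,8,0,0,0,0],[0,8,0,0,0,0]] 7
```

>>> step_arm(targets=[[-1.3,15,0,0,0,0],[-1.3,15,0,0,0,0],[-1.3,15,0,0,0,0],[-1.2,15,0,0,0,0],[0,8,0,0,0,0],[0,8,0,0,0,0],[0,7,0,0,0,0],[0,0,0,0,0,0]])

```text
time_s: 22.5
ee_pos: [0.4932, -0.3122, 0.1481]
eef_rot: [-1.57, 0.786, -1.887]
force: [-0.3, -0.7, -0.7]
grip_width: 0.0238
```

Run:
```python
from h import *
import pickle
o,c=snap('scene','scene14');print(o['ee_pos'],o['eef_rot'],o['force'],o['moment'],o['grip_width'])
I=cv2.imread('pics/scene14.png')
cv2.imwrite('pics/z9.png',cv2.resize(I[220:340,340:480],None,fx=5,fy=5,interpolation=2))
p=o['ee_pos']-.011*Ro.from_euler('xyz',o['eef_rot']).as_matrix()[:,1]-low;print('dist,n,lat',-p@bx,p@nn,p@yh)
```

```text
[ 0.49317505 -0.31222225  0.14813745] [-1.57001833  0.7856534  -1.88696273] [-0.29990732 -0.68563821 -0.67311014] [-4.68552398e-01  1.60592132e-01  3.99390231e-04] 0.023790524401795472
dist,n,lat 0.1711233835975683 0.006945383018734257 -0.000289938404837421
```

View pics/z9.png

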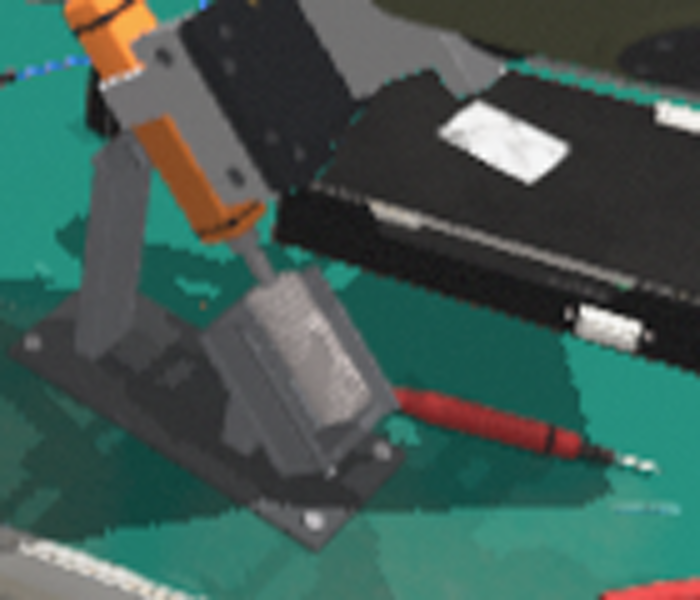

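>>> step_arm(targets=[[0,3,0,0,0,0],[0,2,0,0,0,0],[0,0,0,0,0,0]])

```text
time_s: 22.92
ee_pos: [0.4943, -0.3091, 0.1448]
eef_rot: [-1.57, 0.785, -1.887]
force: [0.6, -1.0, -0.3]
grip_width: 0.0233
```

>>> step_arm(targets=[[0,2,0,0,0,0],[0,0,0,0,0,0]])

```text
time_s: 23.18
ee_pos: [0.4947, -0.3077, 0.1434]
eef_rot: [-1.57, 0.786, -1.887]
force: [-0.1, -0.0, -0.2]
grip_width: 0.0236
```

>>> step_arm(targets=[[0,0,0,0,0,0],[0,0,0,0,0,0],[0,0,0,0,0,0],[0,0,0,0,0,0]], gripper=0.2)

```text
time_s: 23.68
ee_pos: [0.4947, -0.3078, 0.1435]
eef_rot: [-1.569, 0.785, -1.887]
force: [0.2, -0.7, -1.1]
grip_width: 0.0558
```

Run:
```python
from h import *
import pickle
o,c=snap('scene','scene15');print(o['ee_pos'],o['force'],o['grip_width'])
I=cv2.imread('pics/scene15.png')
cv2.imwrite('pics/z10.png',cv2.resize(I[220:340,340:480],None,fx=5,fy=5,interpolation=2))
```

```text
[ 0.49471516 -0.30781785  0.14348053] [ 0.17016345 -0.69947006 -1.05431008] 0.055757403159801586
```

View pics/z10.png

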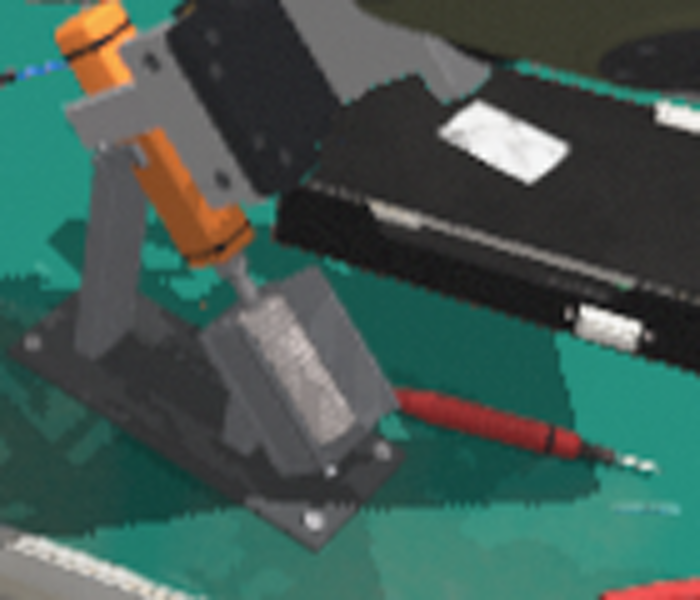

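>>> step_arm(targets=[[0,-10,0,0,0,0],[0,-25,0,0,0,0],[0,-30,0,0,0,0],[0,-25,0,0,0,0],[0,0,0,0,0,0]], gripper=0.6)

```text
time_s: 24.35
ee_pos: [0.4746, -0.3696, 0.2082]
eef_rot: [-1.567, 0.784, -1.886]
force: [0.2, 0.1, 0.7]
grip_width: 0.0747
```

Run:
```python
from h import *
import pickle
o,c=snap('wrist','wrist16');W=pose(c,o);pickle.dump(W,open('Pw16.pkl','wb'));print(o['ee_pos'],o['eef_rot'],o['qpos'])
o,c=snap('scene','scene16')
I=cv2.imread('pics/scene16.png')
cv2.imwrite('pics/z11.png',cv2.resize(I[220:320,340:430],None,fx=6,fy=6,interpolation=2))
S=pickle.load(open('P0.pkl','rb'))['scene']
np.set_printoptions(precision=0,suppress=True)
for d in (.18,.19,.2,.205): print(d,proj(W,low-bx*d+nn*.012),(proj(S,low-bx*d)-[340,220])*6)
```

```text
[ 0.47460097 -0.36959234  0.20823255] [-1.56650898  0.78374587 -1.88613225] [-0.97914541  0.67610896  1.14900118  0.61311098  1.81264194 -0.66610897]
0.18 [279. 210.] [149.  81.]
0.19 [279. 197.] [134.  56.]
0.2 [279. 184.] [119.  31.]
0.205 [279. 177.] [112.  18.]
```

View pics/wrist16.png

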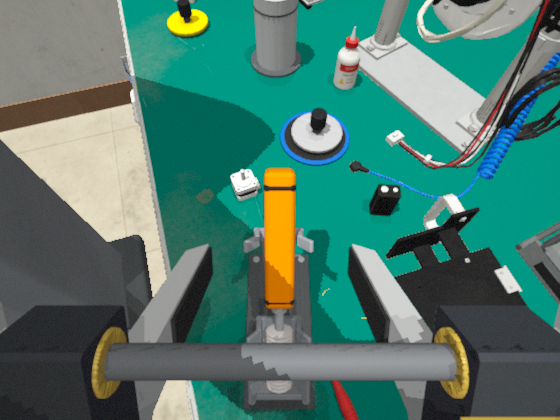

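View pics/z11.png

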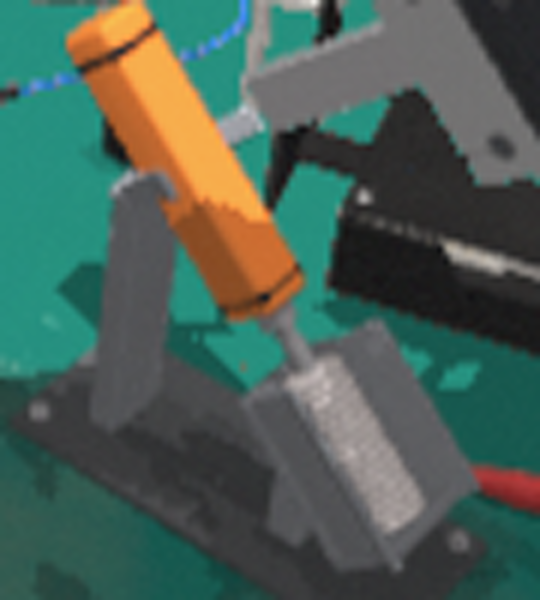

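Run:
```python
from h import *
from ik import ik
np.set_printoptions(precision=3,suppress=True)
R=rt(40)
o=get_obs()
for d in (-.06,.019): print(at(.184,0,40,d),ik(at(.184,0,40,d),R,1)[0])
a=plan([(at(.25,.07,0,0),rt(0),5),(at(.184,0,40,-.06),R,5)]); print(a[0])
plan([(at(.184,0,40,.019),R,6)],a)
# canister orientation candidates
```

```text
[ 0.507 -0.27   0.206] [-0.26   0.399  1.534 -0.722  1.332  0.28 ]
[ 0.492 -0.318  0.146] [-0.349  0.461  1.598 -0.767  1.183  0.307]
[[-15.8,1.7,0.1,0,0,-9],[-15.9,-0.7,0.1,0,0,-9],[-15.6,-3.2,0.1,0,0,-9],[-14.9,-5.6,0.1,0,0,-9],[-13.8,-7.9,0,0,0,-9],[-8.3,10,0,0,0,-8],[-9.6,8.8,0,0,0,-8],[-10.7,7.4,0,0,0,-8],[-11.6,5.8,0,0,0,-8],[-12.4,4.2,0,0,0,-8]] 10
[ 0.507 -0.27   0.206]
[[0,13.2,0,0,0,0],[0,13.2,0,0,0,0],[0,13.1,0,0,0,0],[0,13.2,0,0,0,0],[0,13.1,0,0,0,0],[0.1,13.2,0,0,0,0]] 6
```

>>> step_arm(targets=[[-15.8,1.7,0,0,0,-9],[-15.9,-0.7,0,0,0,-9],[-15.6,-3.2,0,0,0,-9],[-15,-5.6,0,0,0,-9],[-13.8,-8,0,0,0,-9],[-8.3,10,0,0,0,-8],[-9.6,8.8,0,0,0,-8],[-10.7,7.4,0,0,0,-8],[-11.6,5.8,0,0,0,-8],[-12.4,4.2,0,0,0,-8],[0,0,0,0,0,0],[0,0,0,0,0,0]])

```text
time_s: 25.95
ee_pos: [0.5071, -0.2698, 0.2069]
eef_rot: [-1.57, -0.696, -1.888]
force: [-0.0, 0.2, 0.4]
grip_width: 0.0747
```

Run:
```python
from h import *
import pickle
o,c=snap('wrist','wrist17');W=pose(c,o);pickle.dump(W,open('Pw17.pkl','wb'));print(o['ee_pos'],o['eef_rot'],o['qpos'],o['force'])
o,c=snap('side','side17')
I=cv2.imread('pics/side17.png')
cv2.imwrite('pics/z12.png',cv2.resize(I[180:400,180:360],None,fx=2.7,fy=2.7,interpolation=2))
plan([(at(.184,0,40,.019),rt(40),6)])
Q=pickle.load(open('P0.pkl','rb'))['side']
np.set_printoptions(precision=0,suppress=True)
for d in (.19,.2,.208,.212): print(d,proj(W,low-bx*d),(proj(Q,low-bx*d)-[180,180])*2.7)
```

```text
[ 0.50714766 -0.26984909  0.20689461] [-1.56956245 -0.69564146 -1.88803838] [-0.24914912  0.40117555  1.53247451 -0.71756393  1.33578472  0.28808347] [-0.02972656  0.20531331  0.42595877]
[[-0.2,13.3,0,0,0,0],[-0.2,13.2,0,0,0,0],[-0.3,13.3,0,0,0,0],[-0.2,13.2,0,0,0,0],[-0.3,13.3,0,0,-0.1,-0.1],[-0.3,13.2,0,-0.1,0,0]] 6
0.19 [279. 227.] [254. 231.]
0.2 [279. 230.] [255. 216.]
0.208 [279. 233.] [256. 204.]
0.212 [279. 235.] [257. 198.]
```

View pics/wrist17.png

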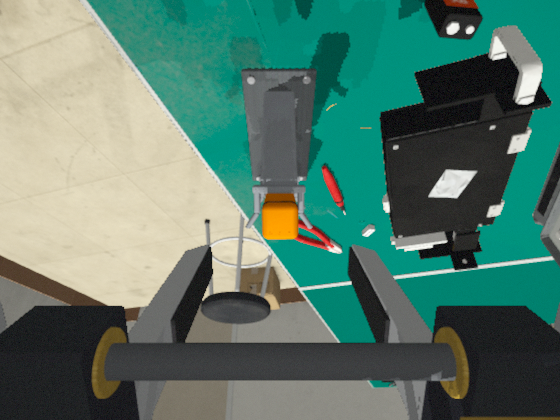

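View pics/z12.png

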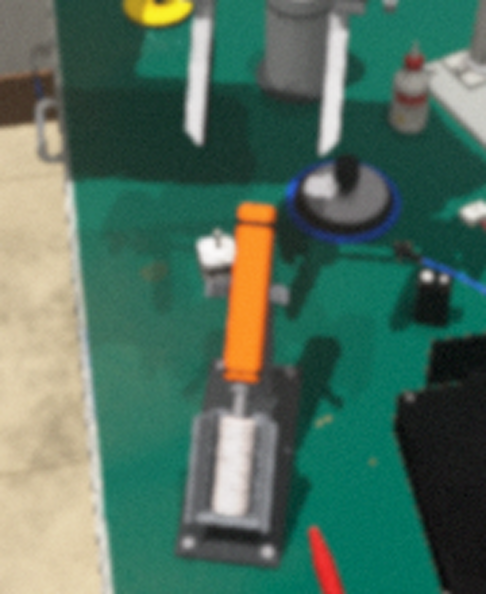

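Run:
```python
from h import *
import pickle
I=cv2.imread('pics/wrist17.png')
cv2.imwrite('pics/z13.png',cv2.resize(I[160:260,230:330],None,fx=6,fy=6,interpolation=2))
D=pickle.load(open('P0.pkl','rb'));Q,S=D['side'],D['scene'];W=pickle.load(open('Pw17.pkl','rb'));W16=pickle.load(open('Pw16.pkl','rb'))
np.set_printoptions(precision=4,suppress=True)
def rep(X): r=X-low;return [-r@bx,r@nn,r@yh]
q=(180+257/2.7,180+205/2.7)
print(np.array(rep(tri([(Q,*q),(W,280.5,240)]))))
print(np.array(rep(tri([(W16,280,169),(W,280.5,240)]))))
print(np.array(rep(tri([(W16,280,169),(Q,*q)]))))
```

```text
[0.2074 0.0049 0.0009]
[0.2094 0.0044 0.0007]
[ 0.2075 -0.0062  0.0003]
```

View pics/z13.png

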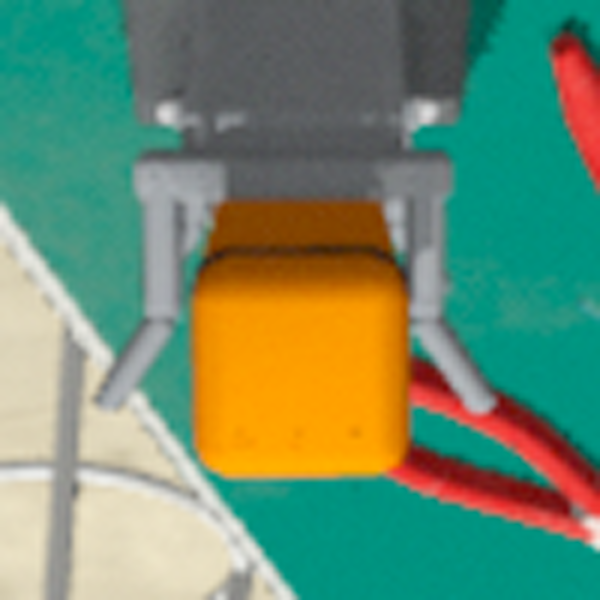

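Run:
```python
from h import *
import pickle
W=pickle.load(open('Pw17.pkl','rb'));W16=pickle.load(open('Pw16.pkl','rb'));W12=pickle.load(open('Pw12.pkl','rb'))
C=np.array([.4766,-.3636,0])
def rr(X): r=X-C; return np.array([r@xh,r@yh,X[2]]).round(4)
for P,u,v in [(W,251,80),(W,309,80),(W,244,69),(W,315,69),(W12,245,176),(W12,315,177),(W16,252,260),(W16,306,260),(W16,254,397),(W16,308,396)]: print(rr(toz(P,u,v,.007)))
```

```text
[-0.0712 -0.0266  0.007 ]
[-0.0713  0.0279  0.007 ]
[-0.0828 -0.0322  0.007 ]
[-0.0828  0.0326  0.007 ]
[-0.0729 -0.0267  0.007 ]
[-0.0721  0.0278  0.007 ]
[-0.0711 -0.0313  0.007 ]
[-0.0711  0.0315  0.007 ]
[ 0.0694 -0.024   0.007 ]
[0.0686 0.0283 0.007 ]
```

Run:
```python
from h import *
import pickle
a=cv2.imread('pics/scene16.png')[270:325,380:430];b=cv2.imread('pics/side17.png')[320:390,240:300]
cv2.imwrite('pics/z14.png',np.hstack([cv2.resize(a,(400,440),interpolation=2),cv2.resize(b,(378,440),interpolation=2)]))
D=pickle.load(open('P0.pkl','rb'));Q,S=D['side'],D['scene']
def rep(X): r=X-low;return np.array([-r@bx,r@nn,r@yh])
print(rep(tri([(S,406.7,307.5),(Q,265.6,370)])))
for n in (0,.012,-.012): print(n,[((proj(S,low-bx*d+nn*n)-[380,270])*8).round(0).tolist()+((proj(Q,low-bx*d+nn*n)-[240,320])*6.3).round(0).tolist() for d in (0,.01)])
```

```text
[ 0.00559078 -0.00710957  0.00053636]
0 [[241.0, 312.0, 153.0, 347.0], [221.0, 279.0, 156.0, 310.0]]
0.012 [[276.0, 308.0, 148.0, 359.0], [255.0, 274.0, 151.0, 322.0]]
-0.012 [[207.0, 317.0, 158.0, 335.0], [187.0, 284.0, 161.0, 299.0]]
```

View pics/z14.png

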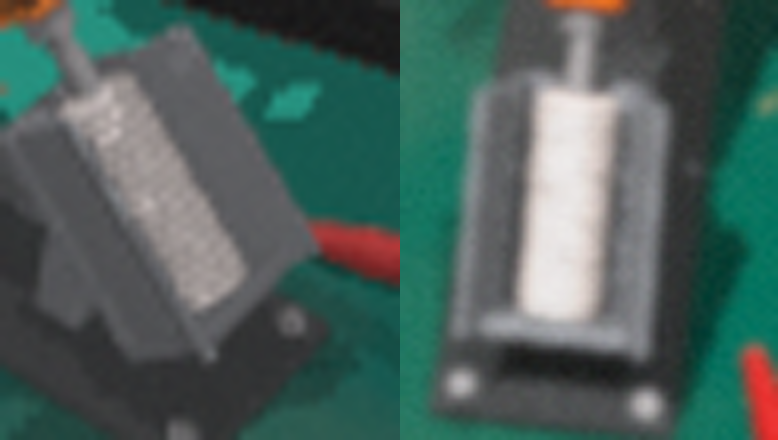

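```bash
echo "low=low-bx*.0078-nn*.0073+yh*.0006" >> h.py
python3 - <<'E'
from h import *
print(low)
plan([(at(.176,0,40,-.03),rt(40),3),(at(.176,0,40,.019),rt(40),4)])
E
```

```text
[ 0.45870163 -0.42004298  0.03035355]
[[-2.9,10.5,0.2,0,0,0],[-2.9,10.4,0.2,0,-0.1,-0.1],[-3,10.5,0.3,-0.1,0,0],[0,12.2,0,0,0,0],[0,12.3,0,0,0,0],[0,12.2,0,0,0,0],[0,12.3,0,0,0,0]] 7
```

>>> step_arm(targets=[[-2.9,10.5,0.2,0,0,0],[-2.9,10.5,0.2,0,0,0],[-3,10.5,0.2,0,0,0],[0,12,0,0,0,0],[0,12,0,0,0,0],[0,12.5,0,0,0,0],[0,12.5,0,0,0,0],[0,0,0,0,0,0]])

```text
time_s: 27.05
ee_pos: [0.4932, -0.3132, 0.1385]
eef_rot: [-1.571, -0.698, -1.888]
force: [0.6, -0.3, -0.8]
grip_width: 0.0749
```

>>> step_arm(targets=[[0,0,0,0,0,0],[0,0,0,0,0,0],[0,0,0,0,0,0],[0,0,0,0,0,0],[0,0,0,0,0,0],[0,0,0,0,0,0]], gripper=-1, squeeze=55)

```text
time_s: 27.8
ee_pos: [0.4937, -0.3128, 0.1393]
eef_rot: [-1.57, -0.698, -1.888]
force: [0.1, 0.2, -0.2]
grip_width: 0.0236
```

Run:
```python
from h import *
from ik import ik
import pickle
np.set_printoptions(precision=3,suppress=True)
o,c=snap('side','side18');print(o['ee_pos'],o['eef_rot'],o['force'],o['grip_width'])
I=cv2.imread('pics/side18.png')
cv2.imwrite('pics/z15.png',cv2.resize(I[180:400,180:360],None,fx=2.7,fy=2.7,interpolation=2))
snap('wrist','wrist18')
# canister ik: brush vertical, tool tilt t from brush, plane azimuth psi (xh dir)
for psi in np.radians([-150,-120,-108,-90,-60,-45,-30,0]):
    x=np.array([np.cos(psi),np.sin(psi),0]);y=np.cross(Z,x);a=np.radians(-5);ty=x*np.sin(a)-Z*np.cos(a)
    R=Ro.from_matrix(np.column_stack([np.cross(ty,y),ty,y]))
    for zt in (.02,.16): 
        G=np.array([.604,.0445,zt+.176]);k=ik(G+.019*ty,R,1); print(np.degrees(psi),zt,k[0] if k else None,k[1].all() if k else '')
```

```text
[ 0.494 -0.313  0.139] [-1.57  -0.698 -1.888] [ 0.13   0.168 -0.243] 0.0236387864650414
-150.0 0.02 [-0.004  0.405  1.451  0.047  1.211  1.028] True
-150.0 0.16 [-0.004  0.329  1.232  0.044  1.505  1.042] True
-119.99999999999999 0.02 [-0.017  0.421  1.428  0.08   1.251  0.483] True
-119.99999999999999 0.16 [-0.017  0.347  1.209  0.076  1.544  0.506] True
-108.0 0.02 [-0.02   0.429  1.416  0.087  1.272  0.269] True
-108.0 0.16 [-0.02   0.357  1.196  0.084  1.564  0.294] True
-90.0 0.02 [-0.022  0.444  1.396  0.09   1.305 -0.046] True
-90.0 0.16 [-0.022  0.372  1.175  0.087  1.596 -0.02 ] True
-59.99999999999999 0.02 [-0.017  0.467  1.362  0.077  1.358 -0.558] True
-59.99999999999999 0.16 [-0.017  0.399  1.139  0.075  1.649 -0.536] True
-45.0 0.02 [-0.011  0.477  1.347  0.062  1.38  -0.81 ] True
-45.0 0.16 [-0.011  0.41   1.124  0.061  1.67  -0.792] True
-29.999999999999996 0.02 [-0.004  0.485  1.336  0.044  1.397 -1.061] True
-29.999999999999996 0.16 [-0.004  0.419  1.111  0.044  1.687 -1.048] True
0.0 0.02 [ 0.013  0.493  1.324  0.001  1.412 -1.558] True
0.0 0.16 [ 0.013  0.427  1.099  0.001  1.702 -1.558] True
```

View pics/z15.png

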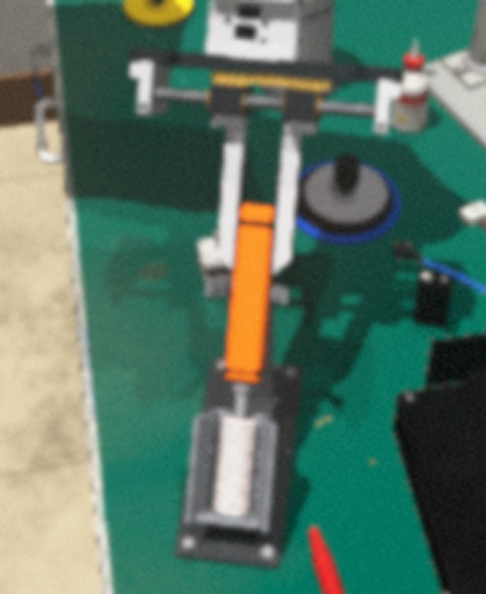

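View pics/wrist18.png

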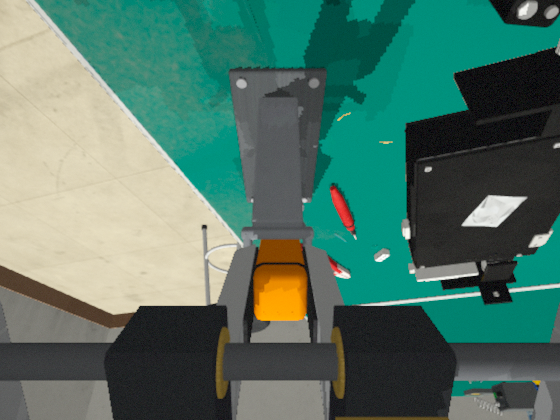

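Run:
```python
from h import *
a=cv2.imread('pics/scene16.png')[165:245,210:290];b=cv2.imread('pics/side11.png')[150:230,250:330]
cv2.imwrite('pics/z16.png',np.hstack([cv2.resize(a,(400,400),interpolation=2),cv2.resize(b,(400,400),interpolation=2)]))
R5=rt(-5);ty=R5.as_matrix()[:,1]
T=lambda x,y,z:np.array([x,y,z+.176])+.019*ty
p=plan([(at(.176,.06,40,.019),rt(40),4),(at(.176,.06,40,.019)+[0,.03,.12],rt(40),4)])
p=plan([(T(.54,-.18,.16),R5,7),(T(.604,.0445,.16),R5,5)],p);print(p[0])
```

```text
[[15.2,-1.4,0.1,0,0,0],[15.2,-1.4,0,0,0,0],[15.2,-1.4,0.1,0,0,0],[15.2,-1.4,0,-0.1,0,0],[13.8,-27.6,-2.4,0,0,0],[13.8,-27.5,-2.3,0,0,0],[13.9,-27.6,-2.4,0,0,0],[13.8,-27.5,-2.3,0,0,0]] 8
[[-15.8,-16,1.7,0,0,6.4],[-17.5,-14.1,1.6,0,0,6.4],[-19,-12.1,1.7,0,0,6.4],[-20.2,-9.9,1.6,0,0,6.4],[-21.2,-7.5,1.7,0,0,6.5],[-21.9,-5.1,1.6,0,0,6.4],[-22.3,-2.7,1.7,0,0,6.5],[-46.5,4.1,-1.9,0,0,0],[-46.5,4.1,-1.9,0,0,0],[-46.5,4.1,-1.9,0,0,0],[-46.4,4,-1.9,0,0,0],[-46.5,4.1,-1.8,0,0,0]] 12
[0.60453056 0.04609528 0.31706079]
```

View pics/z16.png

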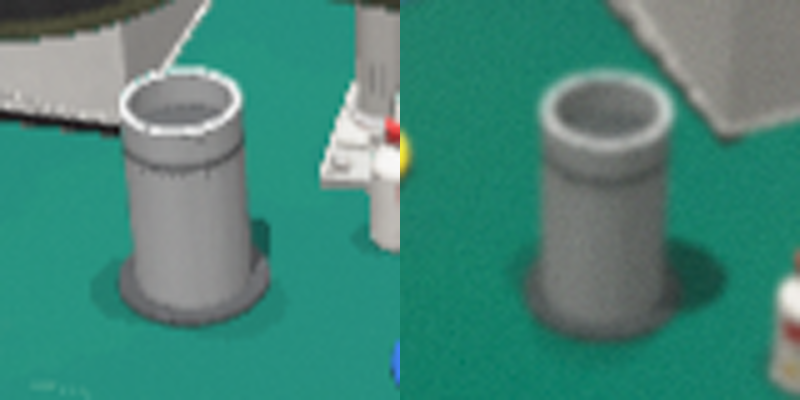

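Run:
```python
from h import *
import pickle
D=pickle.load(open('P0.pkl','rb'));Q,S=D['side'],D['scene']
X=tri([(S,246.2,185.4),(Q,291.2,172.2)]);print(X,toz(S,246.2,185.4,.118),toz(Q,291.2,172.2,.118))
```

```text
[0.60434132 0.04160958 0.11729376] [0.60310725 0.04073391 0.118     ] [0.60422261 0.04096633 0.118     ]
```

>>> step_arm(targets=[[15,-1.4,0,0,0,0],[15,-1.4,0,0,0,0],[15,-1.4,0,0,0,0],[15,-1.4,0,0,0,0],[14,-27.5,-2.4,0,0,0],[14,-27.5,-2.4,0,0,0],[14,-27.5,-2.4,0,0,0],[14,-27.5,-2.4,0,0,0]])

```text
time_s: 28.9
ee_pos: [0.4795, -0.3237, 0.3039]
eef_rot: [-1.569, -0.698, -1.889]
force: [0.4, -0.5, -0.5]
grip_width: 0.0239
```

>>> step_arm(targets=[[-15.8,-16,1.7,0,0,6.4],[-17.5,-14,1.6,0,0,6.4],[-19,-12,1.7,0,0,6.4],[-20.2,-10,1.6,0,0,6.4],[-21.2,-7.5,1.7,0,0,6.5],[-22,-5,1.6,0,0,6.4],[-22.3,-2.7,1.7,0,0,6.5],[-30,3,-1,0,0,0],[0,0,0,0,0,0]])

```text
time_s: 30.02
ee_pos: [0.5483, -0.1487, 0.3168]
eef_rot: [-1.569, 0.087, -1.886]
force: [-0.2, -0.6, -0.8]
grip_width: 0.024
```

Run:
```python
from h import *
o,c=snap('scene','scene19');print(o['ee_pos'],o['eef_rot'],o['grip_width'],o['qpos'])
snap('side','side19')
a=cv2.imread('pics/scene19.png')[100:300,200:420];b=cv2.imread('pics/side19.png')[130:330,200:360]
cv2.imwrite('pics/z17.png',np.hstack([cv2.resize(a,None,fx=2,fy=2,interpolation=2),cv2.resize(b,None,fx=2,fy=2,interpolation=2)]))
```

```text
[ 0.54830289 -0.14872377  0.31679651] [-1.56918945  0.08718565 -1.8859646 ] 0.023950212053520836 [-0.37095163  0.28290961  1.29064389  0.08713952  1.57130007 -0.05581151]
```

View pics/z17.png

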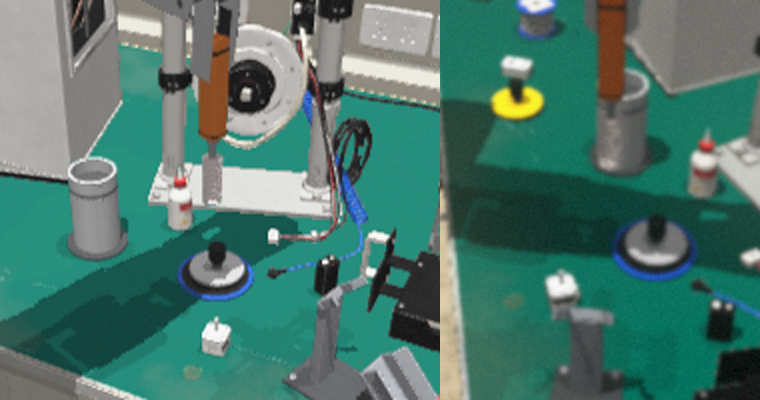

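Run:
```python
from h import *
import pickle
np.set_printoptions(precision=4,suppress=True)
D=pickle.load(open('P0.pkl','rb'));Q,S=D['side'],D['scene']
a=cv2.imread('pics/scene19.png')[110:210,280:330];b=cv2.imread('pics/side19.png')[130:230,260:310]
cv2.imwrite('pics/z18.png',np.hstack([cv2.resize(a,None,fx=6,fy=6,interpolation=2),cv2.resize(b,None,fx=6,fy=6,interpolation=2)]))
o=get_obs();ty=Ro.from_euler('xyz',o['eef_rot']).as_matrix()[:,1]
T=o['ee_pos']-.019*ty-.176*Z;print(T, 'tri',tri([(S,306,201.5),(Q,286,214)]))
for k in (0,.06,.085,.15): print(k,((proj(S,T+k*Z)-[280,110])*6).round(0),((proj(Q,T+k*Z)-[260,130])*6+[300,0]).round(0))
```

```text
[ 0.5475 -0.1514  0.1596] tri [ 0.5503 -0.1529  0.1546]
0 [151. 545.] [448. 486.]
0.06 [153. 410.] [450. 345.]
0.085 [154. 350.] [451. 283.]
0.15 [157. 186.] [454. 110.]
```

View pics/z18.png

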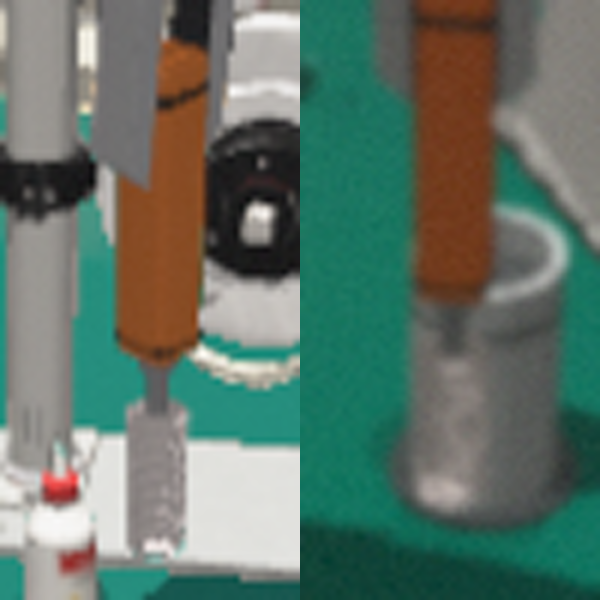

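Run:
```python
from h import *
R5=rt(-5);ty=R5.as_matrix()[:,1]
T=lambda x,y,z:np.array([x,y,z+.176])+.019*ty
p=plan([(T(.6025,.0435,.155),R5,6)]);print(p[0])
p=plan([(T(.6025,.0435,.090),R5,4),(T(.6025,.0435,.016),R5,4)],p)
p=plan([(T(.6025,.0435,.072),R5,3),(T(.6025,.0435,.016),R5,3)],p)
```

```text
[[-33.5,3.7,-1.4,0,0,0],[-33.5,3.7,-1.4,0,0,0],[-33.5,3.7,-1.4,0,0,0],[-33.6,3.7,-1.4,0,0,0],[-33.5,3.6,-1.4,0,0,0],[-33.6,3.7,-1.4,-0.1,0.1,0]] 6
[0.60302304 0.04511761 0.31206208]
[[1.4,16.2,0,0,0,0],[1.4,16.2,0,0,0,0],[1.4,16.2,0,0,0,0],[1.5,16.1,0,0,0,0],[1.6,18.4,0,0,0,0],[1.6,18.5,0,0,0,0],[1.6,18.4,0,0,0,0],[1.6,18.5,0.1,0,0,0]] 8
[[-1.6,-18.6,0,0,0,0],[-1.6,-18.6,0,0,0,0],[-1.7,-18.6,0,0,0,0],[1.6,18.6,0,0,0,0],[1.6,18.6,0,0,0,0],[1.7,18.6,0,0,0,0]] 6
```

>>> step_arm(targets=[[-33.5,3.7,-1.4,0,0,0],[-33.5,3.7,-1.4,0,0,0],[-33.5,3.7,-1.4,0,0,0],[-33.5,3.7,-1.4,0,0,0],[-33.5,3.7,-1.4,0,0,0],[-33.5,3.7,-1.4,0,0,0],[0,0,0,0,0,0],[0,0,0,0,0,0]])

```text
time_s: 31.12
ee_pos: [0.6032, 0.0444, 0.3118]
eef_rot: [-1.57, 0.087, -1.888]
force: [-0.6, -0.2, -1.3]
grip_width: 0.0237
```

Run:
```python
from h import *
o,c=snap('scene','scene20');print(o['ee_pos'],o['eef_rot'])
snap('side','side20')
a=cv2.imread('pics/scene20.png')[110:250,200:290];b=cv2.imread('pics/side20.png')[110:250,250:340]
cv2.imwrite('pics/z19.png',np.hstack([cv2.resize(a,None,fx=4,fy=4,interpolation=2),cv2.resize(b,None,fx=4,fy=4,interpolation=2)]))
```

```text
[0.60316774 0.04438378 0.31181166] [-1.56974398  0.08697619 -1.88801826]
```

View pics/z19.png

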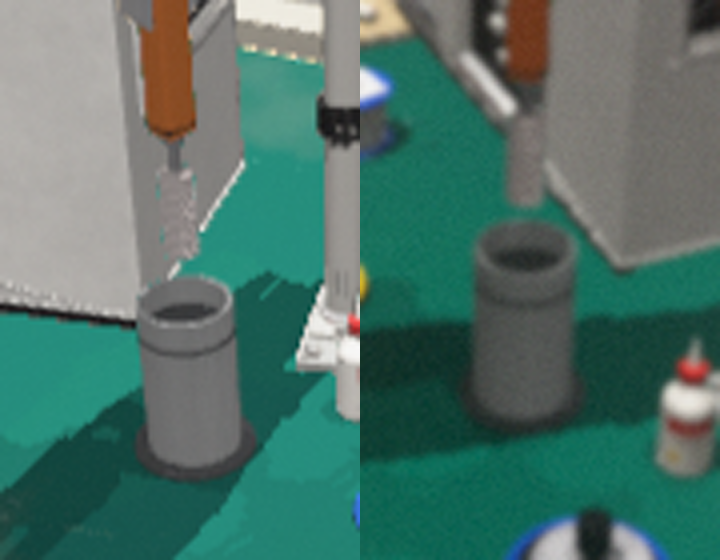

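>>> step_arm(targets=[[2,16,0,0,0,0],[2,16,0,0,0,0],[1.5,16,0,0,0,0],[1.5,16,0,0,0,0],[1.5,18.5,0,0,0,0],[1.5,18.5,0,0,0,0],[1.5,18,0,0,0,0],[1.5,14,0,0,0,0],[0,0,0,0,0,0],[0,0,0,0,0,0]])

```text
time_s: 32.48
ee_pos: [0.6032, 0.0441, 0.1788]
eef_rot: [-1.569, 0.088, -1.888]
force: [-0.5, -0.1, -0.9]
grip_width: 0.0235
```

>>> step_arm(targets=[[0.3,4,0,0,0,0],[0.3,4,0,0,0,0],[0,0,0,0,0,0],[0,0,0,0,0,0]])

```text
time_s: 32.98
ee_pos: [0.603, 0.0442, 0.1702]
eef_rot: [-1.57, 0.087, -1.888]
force: [0.6, -0.4, -0.4]
grip_width: 0.0235
```

>>> step_arm(targets=[[0.2,2,0,0,0,0],[0,0,0,0,0,0],[0,0,0,0,0,0],[-1.6,-18,0,0,0,0],[-1.7,-20,0,0,0,0],[-1.7,-22,0,0,0,0],[0,0,0,0,0,0],[0,0,0,0,0,0],[0,0,0,0,0,0]])

```text
time_s: 34.1
ee_pos: [0.6025, 0.0439, 0.2275]
eef_rot: [-1.571, 0.087, -1.888]
force: [-0.4, -0.8, -0.8]
grip_width: 0.0235
```

Run:
```python
from h import *
o,c=snap('scene','scene21');print(o['ee_pos'],o['eef_rot'])
snap('side','side21')
a=cv2.imread('pics/scene21.png')[110:250,200:290];b=cv2.imread('pics/side21.png')[110:250,250:340]
cv2.imwrite('pics/z20.png',np.hstack([cv2.resize(a,None,fx=4,fy=4,interpolation=2),cv2.resize(b,None,fx=4,fy=4,interpolation=2)]))
```

```text
[0.60254085 0.04394819 0.22746491] [-1.57118089  0.08687396 -1.88772185]
```

View pics/z20.png

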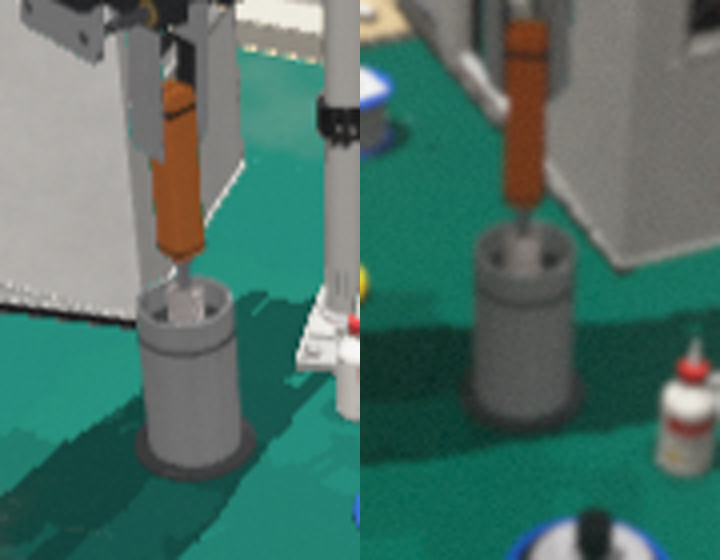

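>>> step_arm(targets=[[1.7,22,0,0,0,0],[1.7,20,0,0,0,0],[1.6,17.5,0,0,0,0],[0,0,0,0,0,0],[0,0,0,0,0,0],[0,0,0,0,0,0],[-1.6,-18,0,0,0,0],[-1.7,-20,0,0,0,0],[-1.7,-21.5,0,0,0,0],[0,0,0,0,0,0],[0,0,0,0,0,0],[0,0,0,0,0,0]])

```text
time_s: 35.7
ee_pos: [0.6026, 0.0439, 0.2276]
eef_rot: [-1.571, 0.087, -1.888]
force: [-0.3, 0.0, -0.3]
grip_width: 0.0238
```

>>> step_arm(targets=[[1.7,22,0,0,0,0],[1.7,20,0,0,0,0],[1.6,17.5,0,0,0,0],[0,0,0,0,0,0],[0,0,0,0,0,0],[0,0,0,0,0,0]])

```text
time_s: 36.45
ee_pos: [0.6033, 0.0441, 0.1695]
eef_rot: [-1.569, 0.088, -1.887]
force: [0.2, -0.3, -0.7]
grip_width: 0.0237
```

>>> step_arm(targets=[[-1.6,-18,0,0,0,0],[-1.7,-20,0,0,0,0],[-1.7,-21.5,0,0,0,0],[0,0,0,0,0,0],[0,0,0,0,0,0],[0,0,0,0,0,0]])

```text
time_s: 37.2
ee_pos: [0.6026, 0.0439, 0.2275]
eef_rot: [-1.571, 0.087, -1.888]
force: [-0.4, 1.0, -0.9]
grip_width: 0.0239
```

Run:
```python
from h import *
import pickle
D=pickle.load(open('P0.pkl','rb'));Q,S=D['side'],D['scene']
o=get_obs();ty=Ro.from_euler('xyz',o['eef_rot']).as_matrix()[:,1]
T=o['ee_pos']-.019*ty-.176*Z;print(T)
for k in (.08,.085,.09): print(k,((proj(S,T+k*Z)-[200,110])*4).round(0),((proj(Q,T+k*Z)-[250,110])*4+[360,0]).round(0))
print(tri([(S,200+180/4,110+252/4),(Q,250+163/4,110+205/4)]))
R5=rt(-5);ty=R5.as_matrix()[:,1]
TT=lambda x,y,z:np.array([x,y,z+.176])+.019*ty
p=plan([(TT(.6025,.0435,.165),R5,5),(TT(.54,-.17,.17),R5,7)])
q=at(.190,.09,40,.019)
p=plan([(q+[0,.03,.07],rt(40),7),(q,rt(40),4)],p); print(p[0])
```

```text
[0.60204438 0.04236138 0.07043955]
0.08 [178. 259.] [522. 204.]
0.085 [178. 252.] [522. 197.]
0.09 [177. 245.] [522. 190.]
[0.60257898 0.04031491 0.15325311]
[[-1.9,-18.8,0,0,0,0],[-1.9,-18.8,0,0,0,0],[-1.9,-18.8,0,0,0,0],[-1.9,-18.8,0,0,0,0],[-1.8,-18.9,0.1,0,0,0],[31.6,-3.5,1,0,0,0],[31.6,-3.5,1,0,0,0],[31.6,-3.5,1,0,0,0],[31.6,-3.4,1,0,0,0],[31.5,-3.5,1,0,0,0],[31.6,-3.4,1,0,0,0],[31.5,-3.5,1.1,0,0,0]] 12
[[25.8,4,-1.2,0,0,-6.4],[25.2,6.8,-1.2,0,0,-6.4],[24.3,9.6,-1.2,0,0,-6.4],[23.1,12.2,-1.3,0,0,-6.4],[21.6,14.7,-1.2,0,0,-6.5],[19.7,17.1,-1.3,0,0,-6.4],[17.8,19.2,-1.2,0,0,-6.5],[-5.8,18,2.3,0,0,0],[-5.8,18,2.3,0,0,0],[-5.8,18,2.4,0,0,0],[-5.8,17.9,2.3,0,0,0]] 11
[ 0.47691825 -0.36445348  0.21380227]
```

>>> step_arm(targets=[[-1.9,-19,0,0,0,0],[-1.9,-19,0,0,0,0],[-1.9,-19,0,0,0,0],[-1.9,-19,0,0,0,0],[-1.9,-19,0,0,0,0],[31.5,-3.5,1,0,0,0],[31.5,-3.5,1,0,0,0],[31.5,-3.5,1,0,0,0],[31.5,-3.5,1,0,0,0],[31.5,-3.5,1,0,0,0],[31.5,-3.5,1,0,0,0],[31.5,-3.5,1,0,0,0]])

```text
time_s: 38.7
ee_pos: [0.5402, -0.1688, 0.3284]
eef_rot: [-1.571, 0.087, -1.888]
force: [-1.1, 0.8, -0.8]
grip_width: 0.0237
```

>>> step_arm(targets=[[25.8,4,-1.2,0,0,-6.4],[25.2,6.8,-1.2,0,0,-6.4],[24.3,9.6,-1.2,0,0,-6.4],[23,12.2,-1.3,0,0,-6.4],[21.6,14.7,-1.2,0,0,-6.5],[19.7,17,-1.3,0,0,-6.4],[17.8,19,-1.2,0,0,-6.5],[-5.8,18,2.3,0,0,0],[-5.8,18,2.3,0,0,0],[-5.8,18,2.3,0,0,0],[-5.8,18,2.3,0,0,0],[0,0,0,0,0,0]])

```text
time_s: 40.2
ee_pos: [0.4766, -0.364, 0.2141]
eef_rot: [-1.573, -0.697, -1.887]
force: [-0.6, -0.2, -0.3]
grip_width: 0.0238
```

Run:
```python
from h import *
o,c=snap('scene','scene22');print(o['ee_pos'],o['eef_rot'],o['grip_width'])
snap('side','side22')
a=cv2.imread('pics/scene22.png')[200:340,330:470];b=cv2.imread('pics/side22.png')[240:400,200:330]
cv2.imwrite('pics/z21.png',np.hstack([cv2.resize(a,(400,400),interpolation=2),cv2.resize(b,(325,400),interpolation=2)]))
p=plan([(at(.190,.03,40,.019),rt(40),4),(at(.190,.005,40,.019),rt(40),3)])
```

```text
[ 0.47660707 -0.36399079  0.21410261] [-1.57270159 -0.69747111 -1.88730502] 0.02380801728790024
[[-15.2,1.9,0,0,0,0],[-15.1,1.9,0,0,0,0],[-15.2,1.8,-0.1,0,0,0],[-15.1,1.9,0,-0.1,0,0],[-8.3,0.7,0,0,0,0],[-8.3,0.7,0,0,0,0],[-8.3,0.7,0,0,0,0]] 7
```

View pics/z21.png

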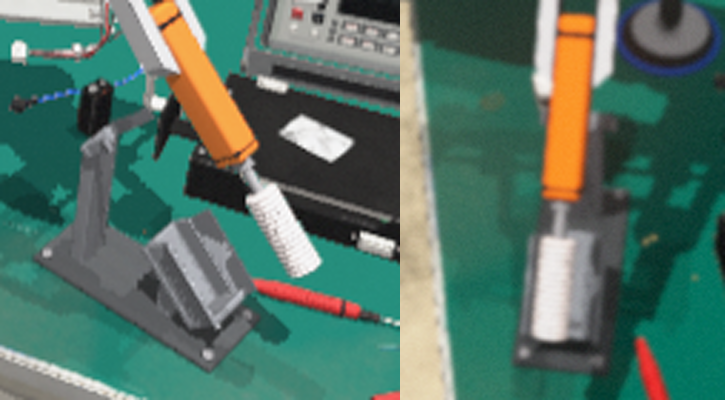

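>>> step_arm(targets=[[-15.2,1.9,0,0,0,0],[-15.2,1.9,0,0,0,0],[-15.2,1.9,0,0,0,0],[-15,1.9,0,0,0,0],[0,0,0,0,0,0]])

```text
time_s: 40.92
ee_pos: [0.4903, -0.3234, 0.1699]
eef_rot: [-1.572, -0.698, -1.886]
force: [-0.2, 0.3, -0.5]
grip_width: 0.0239
```

Run:
```python
from h import *
o,c=snap('scene','scene23');print(o['ee_pos'],o['eef_rot'],o['grip_width'],o['force'])
snap('side','side23')
a=cv2.imread('pics/scene23.png')[200:340,330:470];b=cv2.imread('pics/side23.png')[240:400,200:330]
cv2.imwrite('pics/z22.png',np.hstack([cv2.resize(a,(400,400),interpolation=2),cv2.resize(b,(325,400),interpolation=2)]))
p=plan([(at(.190,.005,40,.019),rt(40),3)])
```

```text
[ 0.49025207 -0.32335526  0.16987891] [-1.57177804 -0.697947   -1.8859953 ] 0.023947144781654474 [-0.21286086  0.33324725 -0.45306283]
[[-8.3,0.6,0,0,0,0],[-8.3,0.7,-0.1,0,0,0],[-8.2,0.6,0,-0.1,0,0]] 3
```

View pics/z22.png

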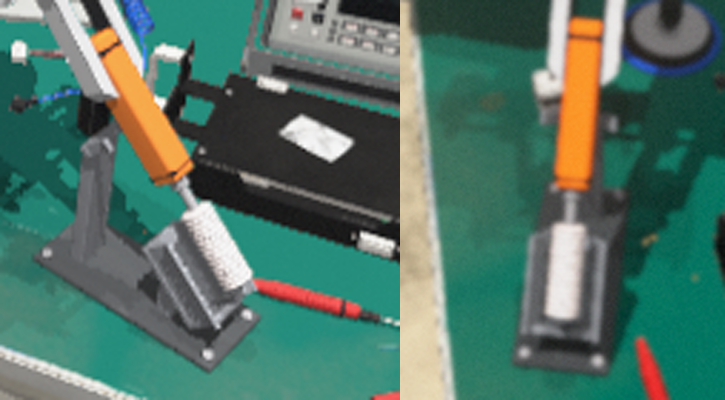

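>>> step_arm(targets=[[-8,0.6,0,0,0,0],[-8,0.6,0,0,0,0],[-8,0.6,0,0,0,0],[0,0,0,0,0,0],[0,0,0,0,0,0]])

```text
time_s: 41.65
ee_pos: [0.4956, -0.3079, 0.1543]
eef_rot: [-1.569, -0.698, -1.889]
force: [-0.2, 0.6, -0.7]
grip_width: 0.0237
```

Run:
```python
from h import *
o,c=snap('scene','scene24');print(o['ee_pos'],o['eef_rot'],o['grip_width'],o['force'])
snap('side','side24')
a=cv2.imread('pics/scene24.png')[200:340,330:470];b=cv2.imread('pics/side24.png')[240:400,200:330]
cv2.imwrite('pics/z23.png',np.hstack([cv2.resize(a,(400,400),interpolation=2),cv2.resize(b,(325,400),interpolation=2)]))
ty=Ro.from_euler('xyz',o['eef_rot']).as_matrix()[:,1];r=o['ee_pos']-.019*ty-low;print(-r@bx,r@nn,r@yh)
```

```text
[ 0.49558935 -0.30791281  0.15425026] [-1.56942042 -0.69813135 -1.88850394] 0.02373912595655649 [-0.18714001  0.57177845 -0.67734274]
0.190004068914549 0.00579597638325427 3.7291092479792744e-05
```

View pics/z23.png

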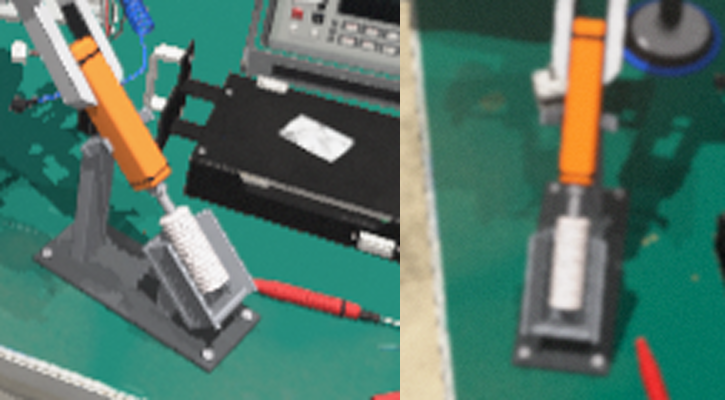

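>>> step_arm(targets=[[-2,2,0,0,0,0],[-2,2,0,0,0,0],[0,2,0,0,0,0],[0,0,0,0,0,0]])

```text
time_s: 42.25
ee_pos: [0.4952, -0.3087, 0.1468]
eef_rot: [-1.57, -0.698, -1.888]
force: [0.4, -0.5, -0.6]
grip_width: 0.0239
```

>>> step_arm(targets=[[0,0,0,0,0,0],[0,0,0,0,0,0],[0,0,0,0,0,0],[0,0,0,0,0,0],[0,0,0,0,0,0]], gripper=0.3)

```text
time_s: 42.88
ee_pos: [0.4953, -0.3086, 0.147]
eef_rot: [-1.57, -0.698, -1.888]
force: [-0.0, -0.3, -0.5]
grip_width: 0.0611
```

Run:
```python
from h import *
o,c=snap('scene','scene25');print(o['ee_pos'],o['eef_rot'],o['grip_width'],o['force'])
snap('side','side25')
a=cv2.imread('pics/scene25.png')[200:340,330:470];b=cv2.imread('pics/side25.png')[240:400,200:330]
cv2.imwrite('pics/z24.png',np.hstack([cv2.resize(a,(400,400),interpolation=2),cv2.resize(b,(325,400),interpolation=2)]))
```

```text
[ 0.49528525 -0.30860773  0.1470018 ] [-1.56959613 -0.69809517 -1.88842032] 0.06106669472752843 [-0.01329029 -0.31518285 -0.54609381]
```

View pics/z24.png

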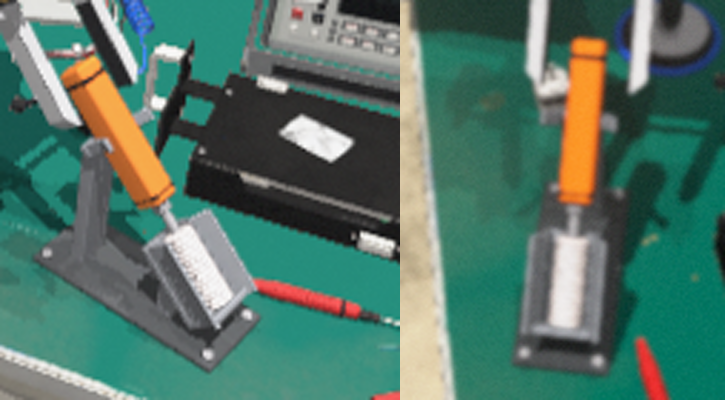

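Home in the rest against the stop. Withdraw along the tool axis and up.

>>> step_arm(targets=[[0,-12,0,0,0,0],[0,-25,0,0,0,0],[0,-30,0,0,0,0],[0,-35,0,0,0,0],[0,-35,0,0,0,0],[0,0,0,0,0,0],[0,0,0,0,0,0]], gripper=0.6)

```text
time_s: 43.85
ee_pos: [0.5223, -0.225, 0.2513]
eef_rot: [-1.571, -0.698, -1.888]
force: [0.3, 0.6, -0.9]
grip_width: 0.0753
```

Run:
```python
from h import *
import pickle
o,c=snap('scene','scene26');print(o['ee_pos'],o['joint_vel'].round(3),o['force'])
snap('side','side26')
a=cv2.imread('pics/scene26.png');b=cv2.imread('pics/side26.png')
cv2.imwrite('pics/z25.png',np.hstack([cv2.resize(a[160:340,140:460],(480,270)),cv2.resize(b[130:400,190:390],(320,432),interpolation=2)[:270]]))
cv2.imwrite('pics/z26.png',cv2.resize(b[130:400,190:390],None,fx=2.2,fy=2.2,interpolation=2))
```

```text
[ 0.52232261 -0.22497614  0.2513142 ] [-0.012  0.011  0.01  -0.001 -0.     0.001] [ 0.27250154  0.61740421 -0.91723113]
```

View pics/scene26.png

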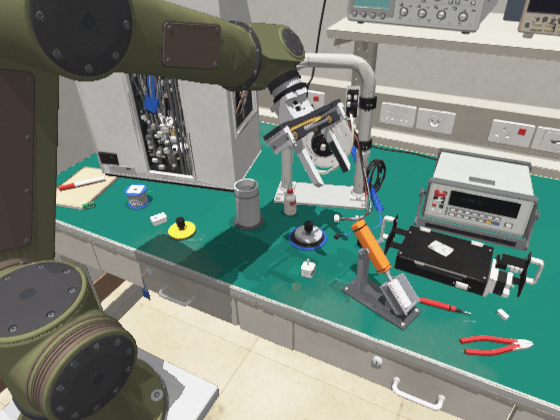

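View pics/z26.png

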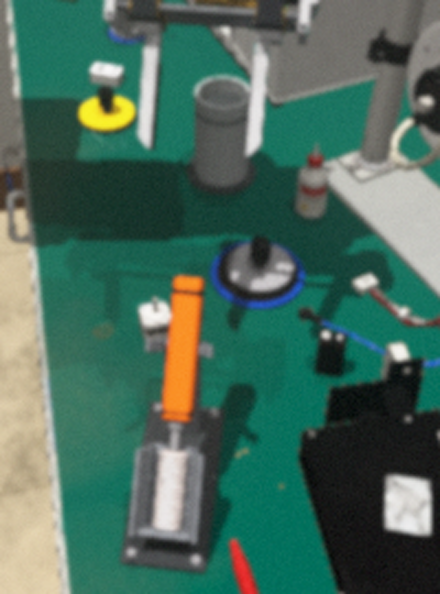

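```bash
python3 -c "
from station import job
print(job.hand_in())"
```

```text
the job is handed in; nothing more can be done
None
```

I finished the job and handed it in at about 44 s of the 72 s allowed. The hand-in gives no verdict, so success is judged from my own checks.

**What was done**
- **Lid:** set knob up in the middle of the blue pad.
- **Brush into the rest:** laid in and let go, then taken again about 24 mm from the end of its handle.
- **Scrubbing:** three strokes. I estimate the tip reached about 6 mm above the canister floor each time and came up to about 64 mm above it.
- **End:** brush laid back in the rest and the arm withdrawn.

**One failure on the way:** my first attempt at the rest let go too far down the slope, and the brush slid over the stop plate. I gripped it again, lifted it out and released it higher up the slope. It then slid home against the stop, and did so again at the end.

**Last pictures:**
- The brush is in the rest against the stop.
- The lid is flat on the pad.
- The canister is upright, open and in its place.
- I saw no shift in the bottle, clamp block, motor or battery.
- The gripper is clear, with forces under about 1 N.

**A disagreement in the measurements:** the position of the rest worked out from its base screws differs by about 10 mm from where the brush actually lies. I took the brush visibly touching the stop as the true home position. If the screw-based figure is right, the brush is still inside the 15 mm and 18 mm limits, but with only a few millimetres to spare at the tip.

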